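# Step a sample carousel back one notch past its ratchet pawl

## Task

The sample carousel has been clicked one place too far and a tube was skipped. With a fingertip, tip the red ball of the ratchet pawl's lever back until the pawl lies clear of the teeth, push the carousel backward (counter-clockwise from above) by one notch with a finger against one of its black posts, then tip the ball forward again so that the pawl drops fully home in that notch. Do not push or lift the tubes, and leave the things standing round about where they are.

Things in the scene. Friction and masses are not known exactly. Their poses are not given: they have to be found in the camera images.
- axis (a point): on the carousel's upright axis, level with its deck. Carousel: white drum on a fixed grey base; deck 208 mm across, 88 mm above the worktop, 12 holes 55 mm from the axis; on the deck's outer 14 mm a ring of 12 dark steel ratchet teeth, 12 mm high. This point's +y points to where the pawl's nose sits in the teeth; its -x is the front. On its -y side a column 124 mm out carries a probe over the holes, 175 mm high
- carousel (a joint): turn of the carousel since the start in rad (0 then); grows as it turns backward = counter-clockwise from above. One notch is 0.524. It is stiff (0.12 N m friction) and stays where left. Forward, the ramps of the teeth slide under the pawl; backward, a tooth face stops against the nose within 0.08 rad while the pawl is down
- post (a point): top centre of the front left one of four black finger posts on the deck (12 mm thick, 14 mm at the top, 37 mm high, 80 mm from the axis, 90 degrees apart). Push the carousel round by it. The post's top is 125 mm above the worktop, the teeth beside it reach 100 mm; the holes beside this post are empty
- pawl (a joint): tilt of the pawl in rad: 0 = nose fully down in a notch, 0.95 = tipped right back against its stop, nose well clear of the teeth. Weighted by its ball: pushed past about 0.5 it falls back to 0.95 and stays; pushed forward again past that point it falls until the nose rests on the toothed ring. Under 1 N at the ball is enough. On a ramp or on top of a tooth it stays raised (up to 0.2)
- ball (a point): centre of the red ball, 24 mm across, on the pawl's steel lever, 58 mm from the pivot. Pawl down: about 160 mm above the worktop and 20 mm from the pivot towards the nose. Tipped back: about 154 mm above the worktop and 33 mm from the pivot on the other side
- pivot (a point): pivot of the pawl, 106 mm above the worktop, in a clevis (18 mm higher than the deck's teeth, 118 mm in all) on a grey pedestal beside the carousel. The pivot axis is this point's y. Lever and nose swing in its x-z plane: the nose points to its +x, the ball is tipped back towards its -x
- nose (a point): lower front edge of the pawl's nose (steel, 10 mm wide, 12 mm high, reaching 9 mm back from this edge towards the pivot), 74 mm from the pivot. With the pawl down it is 89.5 mm above the worktop and 97 mm from the axis
- tooth (a point): foot of the upright face of the ratchet tooth that must end up at the nose, 97 mm from the axis, 89.5 mm above the worktop; the face looks counter-clockwise. At the start it is about one notch clockwise of the nose. The nose falls fully home when this face stands 0 to 6 mm clockwise of where nose lies with the pawl down; further on, it lands on top of the tooth
- tube_a: red-capped blood tube standing loose in a hole of the carousel (the skipped one, first counting clockwise of the probe); 17 mm thick, 107 mm high, top 133 mm above the worktop; origin at its foot
- tube_b: red-capped blood tube standing loose in a hole of the carousel (under the probe at the start); 17 mm thick, 107 mm high, top 133 mm above the worktop; origin at its foot
- tube_c: red-capped blood tube standing loose in a hole of the carousel (next counter-clockwise of tube_b); 17 mm thick, 107 mm high, top 133 mm above the worktop; origin at its foot
- tube_d: red-capped blood tube standing loose in a hole of the carousel (next counter-clockwise of tube_c); 17 mm thick, 107 mm high, top 133 mm above the worktop; origin at its foot
- tube_e: red-capped blood tube standing loose in a hole of the carousel (next counter-clockwise of tube_d); 17 mm thick, 107 mm high, top 133 mm above the worktop; origin at its foot
- tube_f: red-capped blood tube standing loose in a hole of the carousel (next counter-clockwise of tube_e, at the far side); 17 mm thick, 107 mm high, top 133 mm above the worktop; origin at its foot
- cup_yellow: specimen cup with a yellow lid, 52 mm wide, 62 mm high, right of the carousel; origin at its foot
- cup_white: specimen cup with a white lid, 52 mm wide, 62 mm high, right of the carousel; origin at its foot
- dropper: dropper bottle with a yellow tip, 25 mm wide, 71 mm high; origin at its foot
- tape: roll of cream paper tape lying flat, 53 mm wide, 12 mm high, right of the carousel; origin at its underside
- carton: white and purple kit carton, 67x131x55 mm, far right; origin at its underside

How it is judged:
On the way, in this order (a step that is already met when the one before it is completed fails the run):
1. the pawl is tipped right back, clear of the teeth, before the carousel has been turned back (value of joint pawl above 0.8 rad and value of joint carousel below 0.12 rad), for 0.2 s.
2. the carousel is pushed back with the pawl lying clear (value of joint pawl above 0.7 rad and value of joint carousel above 0.3 rad), for 0.1 s.
At the end, for the whole second after the job is handed in: the pawl is fully down (under 0.06 rad) in the notch one back from the start: its nose lies within 12 mm of the foot of that tooth's face, the carousel has turned back one notch (0.4 to 0.65 rad) and is at rest (value of joint pawl below 0.06 rad and distance between nose and tooth below 0.012 m and value of joint carousel between 0.4 and 0.65 rad and not (velocity of joint carousel above 0.05 rad/s) and velocity of joint carousel above -0.05 rad/s); the robot touches nothing.
It fails at once if a sample tube was pushed with the arm or fingers (contact force between any of the fingers, the arm and tube_a above 1 N or contact force between any of the fingers, the arm and tube_b above 1 N or contact force between any of the fingers, the arm and tube_c above 1 N or contact force between any of the fingers, the arm and tube_d above 1 N or contact force between any of the fingers, the arm and tube_e above 1 N or contact force between any of the fingers, the arm and tube_f above 1 N).
It fails at once if a sample tube was lifted or tilted in its hole (z of any of tube_a, tube_b, tube_c, tube_d, tube_e, tube_f in the frame of axis above -0.045 m or angle between any of tube_a, tube_b, tube_c, tube_d, tube_e, tube_f's own z axis and vertical above 0.3 rad).
It fails at once if a thing standing round the carousel was moved (distance of any of cup_yellow, cup_white, dropper, tape, carton from where it was at the start of the episode above 0.015 m).
It also fails if it takes over 54 s, if anything falls off the work surface, if the arm or the gripper's body presses on something with over 40 N, if the wrist force passes 120 N, or if a joint passes its speed limit or range.

## Robot

A 6-joint arm with a two-finger parallel gripper is mounted at the origin on the work surface; the furniture and walls round the work are solid. World frame = base frame: x ahead of the robot, y to its left, z up, the work surface at z = 0. Lengths are in m, angles in rad, forces in N, time in s.
With the tool pointing down it reaches from about 0.3 to 1 m from the base axis. Payload 5.1 kg.
Tool frame: the origin (TCP) lies at the very end of the fingers, on their centre line; the grasp point (between the pads) lies arm.grasp_offset behind it (arm.grasp_offset is the distance from the TCP to the grasp point, in m); z points along the fingers, x is the direction in which the jaws open and shut, and the axes are right-handed (so a half turn about z gives the same grasp; the last joint's range is limited). The gripper opens to 95 mm and grips with 3 to 60 N. Pads are 20 mm wide; open, the fingers measure 119 mm over their backs; the gripper's body (75 mm by 180 mm) begins 59 mm behind the grasp point.
Start: joints at [-1.272, 0.124, 1.65, -0, 1.367, -0.083], TCP at [0.242, -0.603, 0.179] pointing down, gripper open.
Joint ranges: [-2.61, 2.61], [-1.02, 2.33], [0.03, 2.71], [-1.35, 4.49], [0.32, 2.68], [-2.91, 2.91]. Speed limits (rad/s): [2.57, 2.57, 3.14, 3.14, 3.14, 3.14].

## Interface

Orientations are given as a rotation vector (axis times angle).
In Python, from plant import state, optics, order, arm gives the robot as it stands. The module is installed in compiled form; this text tells all that it offers.
- The arm moves only by the shell command python3 -m crank 'ROWS' [FORCE]. ROWS is JSON, a list of rows, each an object with "delta_pos": the shift along the world's x, y, z in m, a list of three; "yaw": the turn about the world's z in degrees; "hand": the closure, from 0 (fully open) to 1 (shut). In form: [{"delta_pos": [dx, dy, dz], "yaw": yaw, "hand": hand}, ...]. A call has 1 to 5 rows; each row shifts and turns the pose as measured when the row begins; what a row does not reach is not made up. A row lasts 1/8 s, in which the tool goes at most 62.5 mm and 10.7 degrees, less where a joint would pass 70% of its speed; a pose out of reach is approached as far as the arm can. A call with a gripper value outside its range is refused whole. The fingers move at their own pace and stop on an object; FORCE is the grip in N (left out, the last holds). Time passes only in rows, so rows that do not move let the fingers close. It gives the time, the measured TCP pose, the force and the opening at its end, in the units of the state.
- state(): the state, without advancing time (a new reading comes with each control period).
- optics.snapshot(name): name is "scene" or "side" or "wrist"; returns a dict with "img" (480x640x3 uint8, red, green, blue), "K" (3x3 intrinsics, pixels), "world_to_cam" (4x4, takes a point from world to camera coordinates). Camera axes: x right, y up, looking along -z (the intrinsics and any distortion apply to the point x, -y, -z); pixel columns grow to the right and rows downward; lengths in m; the calibration is good to about 2 mm. The wrist camera is an equidistant fisheye: a pixel r from the principal point sees the ray r / f radians off the axis. A picture is of the moment at which its call begins. There is no depth.
- order.hand_in(): hands the job in, once; it reports no verdict.
The state is a dict: "time": time; "joints": joint angles; "joint_vel": joint speeds; "joint_torque": joint torques, N m; "tool_pos": TCP position; "tcp_rot": TCP orientation; "force": force on the tool from outside, world axes, zero at the start; "ft_torque": the same for the moment, N m; "width": finger opening in m.
Only numpy, scipy, OpenCV 4.12 (cv2) and the standard library are available. Lean on these libraries where they do the work, as an engineer would, in place of code of your own. Each camera call takes 0.05 s, during which the arm holds its last target.

## Working session

There is one attempt and no reset: what is moved stays moved. The work goes in short steps, Python scripts to look and compute and a shell command to move; the robot and the scene stay as the last step left them, time stands still between calls to the robot, and variables do not carry over. Pictures are saved under pics/ and viewed, and the job is handed in when it is done.

```bash
mkdir -p pics; python3 - <<'E'
from plant import state, optics, order, arm
import cv2
print(state(), arm.grasp_offset)
for n in ["scene","side","wrist"]:
    s=optics.snapshot(n); cv2.imwrite(f"pics/{n}0.png",s["img"][:,:,::-1]); print(n,s["K"],s["world_to_cam"])
E
```

```text
{'time': 0.0, 'joints': array([-1.27155925e+00,  1.24483153e-01,  1.65165955e+00, -1.13780911e-05,
        1.36746444e+00, -8.25941922e-02]), 'joint_vel': array([-8.41715820e-05,  8.05254046e-04, -2.17843452e-04,  4.46757280e-04,
        1.68608905e-03,  1.00405706e-03]), 'joint_torque': array([ 9.00595714e-04, -4.17600632e+01, -3.59930098e+01,  7.74559099e-02,
        4.93587262e-02, -1.71324982e-04]), 'tool_pos': array([ 0.24196908, -0.60252813,  0.17740985]), 'tcp_rot': array([-2.60157894e+00,  1.75883807e+00,  2.47629735e-03]), 'force': array([ 0.29534794, -0.22451391, -0.10047256]), 'ft_torque': array([ 0.01674694, -0.04884867,  0.01581971]), 'width': 0.09500426096309748} 0.0188
scene [[502.58102766   0.         327.18020337]
 [  0.         502.58102766 245.859619  ]
 [  0.           0.           1.        ]] [[-0.47454484 -0.87987114  0.02517894  0.14102542]
 [ 0.38542287 -0.18198478  0.90461635 -0.32381692]
 [-0.79136364  0.43898556  0.4254824  -0.73872254]
 [ 0.          0.          0.          1.        ]]
side [[500.50134398   0.         315.67010127]
 [  0.         500.50134398 242.39221986]
 [  0.           0.           1.        ]] [[ 0.91198458  0.4099722  -0.01438444 -0.44320549]
 [-0.34351426  0.78237621  0.51950498  0.18896207]
 [ 0.22423664 -0.46883928  0.85434634 -1.50797822]
 [ 0.          0.          0.          1.        ]]
wrist [[371.64829954   0.         322.47196456]
 [  0.         371.64829954 243.54979461]
 [  0.           0.           1.        ]] [[ 0.37274357 -0.92793248 -0.00188338 -0.65002379]
 [ 0.89948814  0.3618149  -0.24497156  0.02784593]
 [ 0.2279985   0.08961749  0.96952844 -0.39038204]
 [ 0.          0.          0.          1.        ]]
```

View pics/scene0.png

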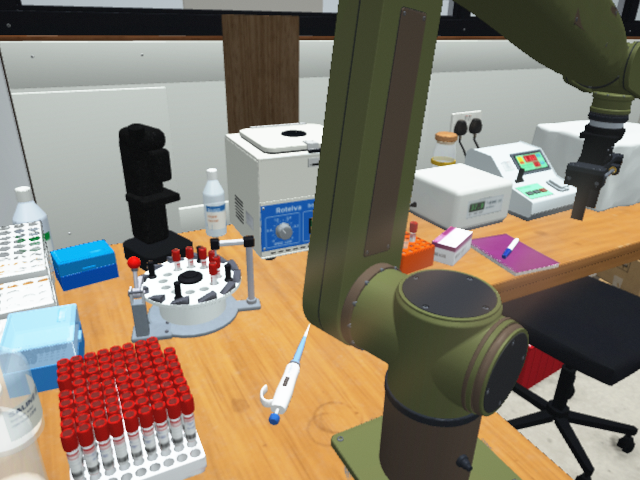

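View pics/side0.png

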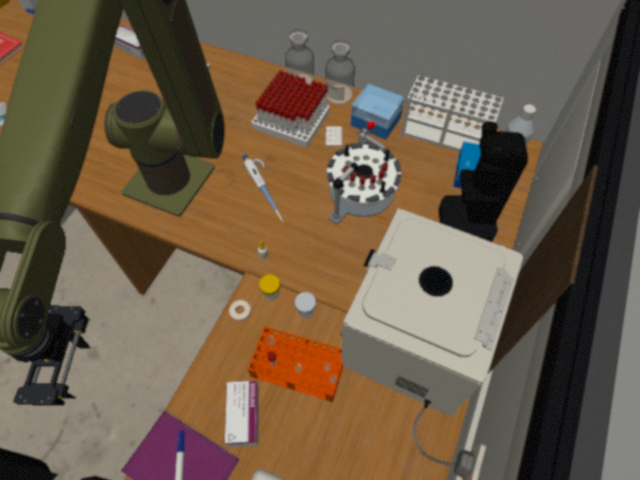

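View pics/wrist0.png

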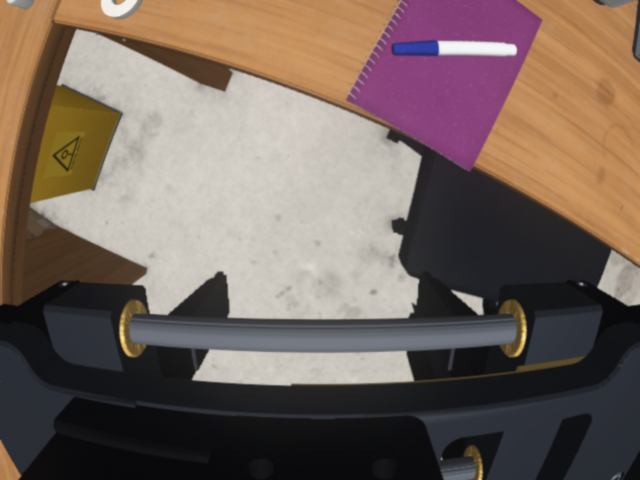

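The scene view shows the carousel at about (190,280) with the red ball at (134,263). The side view shows the carousel at (365,172) and the ball at (371,125). I'll zoom in on both.

```bash
cat > h.py <<'E'
from plant import state, optics
import cv2, numpy as np
def ray(s,u,v):
    K=s["K"]; W=np.array(s["world_to_cam"]); R=W[:3,:3]; t=W[:3,3]
    d=np.array([(u-K[0,2])/K[0,0],-(v-K[1,2])/K[1,1],-1.])
    return -R.T@t, R.T@d
def onz(s,u,v,z):
    c,d=ray(s,u,v); return c+d*(z-c[2])/d[2]
def tri(obs):
    A=np.zeros((3,3));b=np.zeros(3)
    for s,u,v in obs:
        c,d=ray(s,u,v); d=d/np.linalg.norm(d); P=np.eye(3)-np.outer(d,d); A+=P;b+=P@c
    return np.linalg.solve(A,b)
def proj(s,p):
    W=np.array(s["world_to_cam"]);K=s["K"]; q=W[:3,:3]@p+W[:3,3]
    return K[0,2]+K[0,0]*q[0]/-q[2], K[1,2]+K[1,1]*(-q[1])/-q[2]
def redball(s,box):
    x0,y0,x1,y1=box; im=s["img"][y0:y1,x0:x1].astype(int)
    m=((im[:,:,0]>150)&(im[:,:,1]<70)&(im[:,:,2]<70)).astype(np.uint8)
    n,l,st,c=cv2.connectedComponentsWithStats(m)
    return [(c[i][0]+x0,c[i][1]+y0,st[i][4]) for i in range(1,n) if st[i][4]>5]
def crop(s,box,f,name):
    x0,y0,x1,y1=box; cv2.imwrite(name,cv2.resize(s["img"][y0:y1,x0:x1,::-1],None,fx=f,fy=f,interpolation=cv2.INTER_CUBIC))
E
python3 - <<'E'
from h import *
s=optics.snapshot("scene"); d=optics.snapshot("side")
crop(s,(115,225,275,345),5,"pics/s1.png"); crop(d,(310,105,420,230),4.8,"pics/d1.png")
print(redball(s,(115,240,150,280)),redball(d,(360,110,385,140)))
E
```

```text
[(np.float64(133.38392857142858), np.float64(261.1607142857143), np.int32(112))] [(np.float64(370.65384615384613), np.float64(123.84615384615384), np.int32(26))]
```

View pics/s1.png

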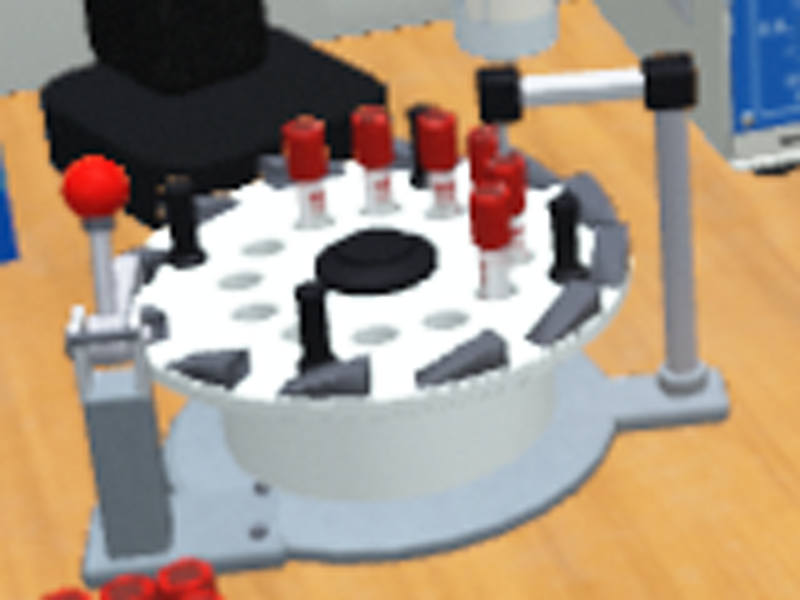

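View pics/d1.png

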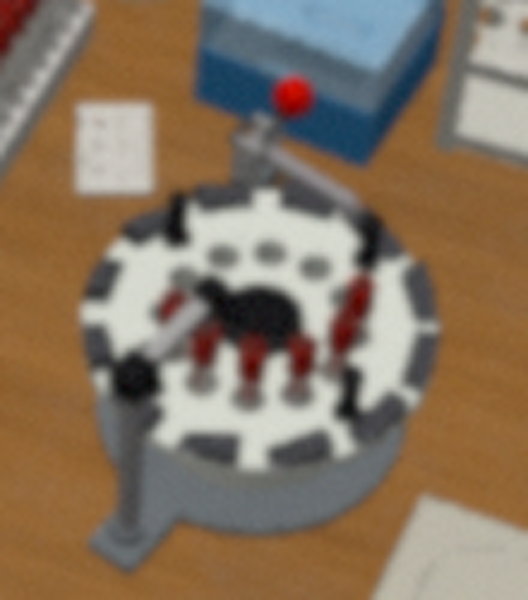

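```bash
python3 - <<'E'
from h import *
np.set_printoptions(precision=4,suppress=True)
s=optics.snapshot("scene"); d=optics.snapshot("side")
S=lambda x,y:(115+x/5,225+y/5)
D=lambda x,y:(310+x/4.8,105+y/4.8)
print("ball",tri([(s,133.4+.3,262.0),(d,370.7,124.8)]))
ps=[onz(s,*S(*p),.125) for p in [(180,180),(312,287),(565,195),(420,110)]]
pd=[onz(d,*D(*p),.125) for p in [(370,220),(178,198),(212,288),(350,375)]]
for p in ps: print("s",p)
for p in pd: print("d",p)
print("axis s",np.mean(ps,0),"diag",np.mean([ps[0],ps[2]],0),np.mean([ps[1],ps[3]],0))
print("axis d",np.mean([pd[1],pd[3]],0))
print("deck hub s",onz(s,*S(377,262),.092))
# deck ellipse side
for p in [(82,312),(440,325)]: print(onz(d,*D(*p),.088))
print("clevis s",onz(s,*S(108,330),.118), "d",onz(d,*D(255,130),.118))
print("nose s",onz(s,*S(152,318),.1),"d",onz(d,*D(350,203),.1))
print("colbase s",onz(s,*S(683,382),.012),"d",onz(d,*D(128,535),.012))
E
```

```text
ball [0.5223 0.2993 0.1616]
s [0.5884 0.2597 0.125 ]
s [0.4755 0.2325 0.125 ]
s [0.5076 0.1219 0.125 ]
s [0.6126 0.1532 0.125 ]
d [0.589  0.2592 0.125 ]
d [0.4807 0.2307 0.125 ]
d [0.5242 0.1756 0.125 ]
d [0.6176 0.1483 0.125 ]
axis s [0.546  0.1918 0.125 ] diag [0.548  0.1908 0.125 ] [0.5441 0.1928 0.125 ]
axis d [0.5491 0.1895 0.125 ]
deck hub s [0.5448 0.1927 0.092 ]
[0.4514 0.1581 0.088 ]
[0.6461 0.2323 0.088 ]
clevis s [0.4883 0.3057 0.118 ] d [0.5003 0.3048 0.118 ]
nose s [0.5231 0.2858 0.1   ] d [0.5684 0.2891 0.1   ]
colbase s [0.524  0.0691 0.012 ] d [0.5189 0.0721 0.012 ]
```

```bash
python3 - <<'E'
from h import *
np.set_printoptions(precision=3,suppress=True)
s=optics.snapshot("scene"); d=optics.snapshot("side")
for n,p,z in [("centrifuge corner base",(345,352),0),("cf left top",(400,215),.25),("micro base L",(440,220),0.03),("micro base front",(468,238),0.02),("micro head",(490,130),.3)]:
    print("d",n,onz(d,*p,z))
for n,p,z in [("micro base front corner",(155,262),0.02),("micro base L",(125,248),.03),("cf base corner",(268,257),0),("cf left",(228,225),0)]:
    print("s",n,onz(s,*p,z))
print("microtop",tri([(s,140,126),(d,500,128)]))
print("cf top corner", tri([(s,258,151),(d,400,213)]))
print("rack top", onz(s,150,345,.1))
E
```

```text
d centrifuge corner base [ 0.69 -0.28  0.  ]
d cf left top [ 0.706 -0.018  0.25 ]
d micro base L [0.789 0.164 0.03 ]
d micro base front [0.876 0.145 0.02 ]
d micro head [0.827 0.264 0.3  ]
s micro base front corner [0.794 0.223 0.02 ]
s micro base L [0.887 0.279 0.03 ]
s cf base corner [ 0.736 -0.057  0.   ]
s cf left [ 0.992 -0.03   0.   ]
microtop [0.843 0.213 0.353]
cf top corner [ 0.712 -0.036  0.293]
rack top [0.333 0.313 0.1  ]
```

```bash
python3 -m crank '[{"delta_pos":[0,0,0.05],"yaw":0,"hand":1},{"delta_pos":[0.01,0.03,0.05],"yaw":0,"hand":1},{"delta_pos":[0.02,0.05,0.03],"yaw":0,"hand":1},{"delta_pos":[0.02,0.055,0.01],"yaw":0,"hand":1},{"delta_pos":[0.02,0.055,0.01],"yaw":0,"hand":1}]' 20
```

```text
time: 1.08
tool_pos: [0.3116, -0.4091, 0.3301]
tcp_rot: [-2.594, 1.765, 0.003]
force: [1.1, 0.1, -0.3]
width: 0.0503
```

```bash
python3 -m crank '[{"delta_pos":[0.015,0.06,0],"yaw":0,"hand":1},{"delta_pos":[0.015,0.06,0],"yaw":0,"hand":1},{"delta_pos":[0.015,0.06,0],"yaw":0,"hand":1},{"delta_pos":[0.015,0.06,0],"yaw":0,"hand":1},{"delta_pos":[0.015,0.06,0],"yaw":0,"hand":1}]'; python3 -m crank '[{"delta_pos":[0.015,0.06,0],"yaw":0,"hand":1},{"delta_pos":[0.015,0.06,0],"yaw":0,"hand":1},{"delta_pos":[0.015,0.06,0],"yaw":0,"hand":1},{"delta_pos":[0.01,0.06,0],"yaw":0,"hand":1},{"delta_pos":[0.01,0.06,0],"yaw":0,"hand":1}]'
python3 - <<'E'
from h import *
w=optics.snapshot("wrist"); cv2.imwrite("pics/w1.png",w["img"][:,:,::-1])
E
```

```text
time: 1.7
tool_pos: [0.3864, -0.1055, 0.3331]
tcp_rot: [-2.591, 1.769, -0.01]
force: [1.7, -0.5, 0.2]
width: 0.0023
time: 2.33
tool_pos: [0.4505, 0.2005, 0.3352]
tcp_rot: [-2.588, 1.767, -0.021]
force: [0.4, -0.6, 0.5]
width: 0.0004
```

View pics/w1.png

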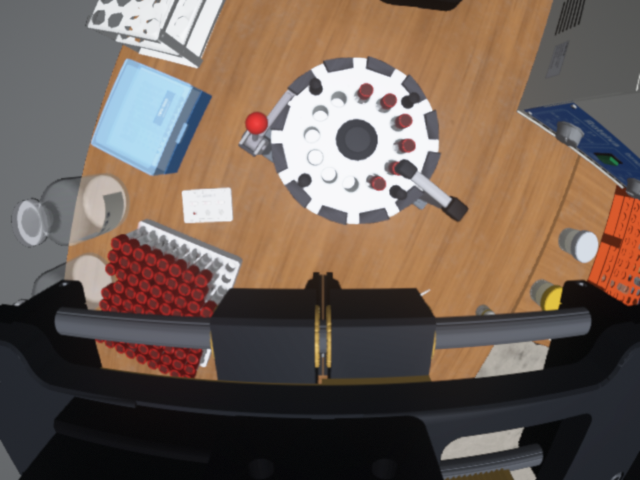

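The wrist view shows the ball at (256,123), the front-left post at (305,181), the hub at (357,139) and the nose near (290,97).

```bash
cat >> h.py <<'E'
_ray=ray
def ray(s,u,v):
    K=s["K"]
    if abs(K[0,0]-371.648)>1: return _ray(s,u,v)
    W=np.array(s["world_to_cam"]); R=W[:3,:3]; t=W[:3,3]
    a=(u-K[0,2])/K[0,0]; b=(v-K[1,2])/K[1,1]; r=np.hypot(a,b)+1e-12
    d=np.array([a/r*np.sin(r),-b/r*np.sin(r),-np.cos(r)])
    return -R.T@t, R.T@d
def wproj(s,p):
    W=np.array(s["world_to_cam"]);K=s["K"]; q=W[:3,:3]@p+W[:3,3]
    x,y,z=q[0],-q[1],-q[2]; r=np.hypot(x,y); th=np.arctan2(r,z)
    return K[0,2]+K[0,0]*th*x/r, K[1,2]+K[1,1]*th*y/r
def topdown(s,cx,cy,z,half,name,res=0.0005):
    n=int(2*half/res); 
    xs=cx+half-np.arange(n)*res; ys=cy+half-np.arange(n)*res   # up=+x, right=-y
    mx=np.zeros((n,n),np.float32);my=np.zeros((n,n),np.float32)
    W=np.array(s["world_to_cam"]);K=s["K"]
    X,Y=np.meshgrid(xs,ys,indexing='ij')
    q=np.stack([X,Y,np.full_like(X,z)],-1)@W[:3,:3].T+W[:3,3]
    x,y,zz=q[...,0],-q[...,1],-q[...,2]; r=np.hypot(x,y); th=np.arctan2(r,zz)
    mx=(K[0,2]+K[0,0]*th*x/r).astype(np.float32); my=(K[1,2]+K[1,1]*th*y/r).astype(np.float32)
    im=cv2.remap(s["img"],mx,my,cv2.INTER_CUBIC); cv2.imwrite(name,im[:,:,::-1]); return im
E
python3 - <<'E'
from h import *
np.set_printoptions(precision=4,suppress=True)
w=optics.snapshot("wrist")
crop(w,(235,45,455,235),3.5,"pics/w1c.png")
topdown(w,.547,.19,.088,.14,"pics/td1.png")
for n,p,z in [("ball",(256.3,123),.16),("post",(305.5,181),.125),("post@nose",(315.5,86),.125),("post far",(410,99.5),.125),("post col",(397.5,192.5),.125)]:
    print(n,onz(w,*p,z))
print(redball(w,(240,105,275,140)))
E
```

```text
ball [0.5202 0.3064 0.16  ]
post [0.4795 0.2377 0.125 ]
post@nose [0.5836 0.267  0.125 ]
post far [0.6113 0.1636 0.125 ]
post col [0.5068 0.1362 0.125 ]
[(np.float64(263.1329479768786), np.float64(123.8757225433526), np.int32(346))]
```

View pics/w1c.png

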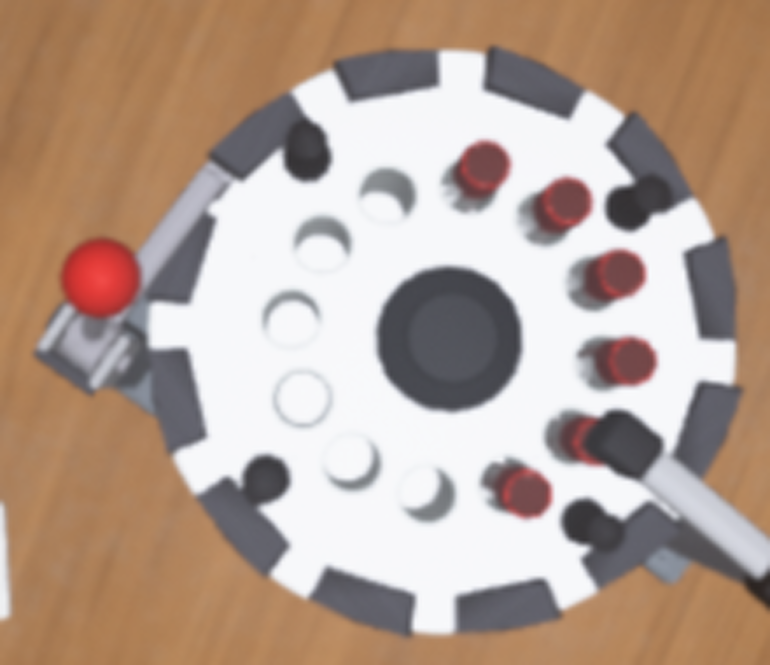

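View pics/td1.png

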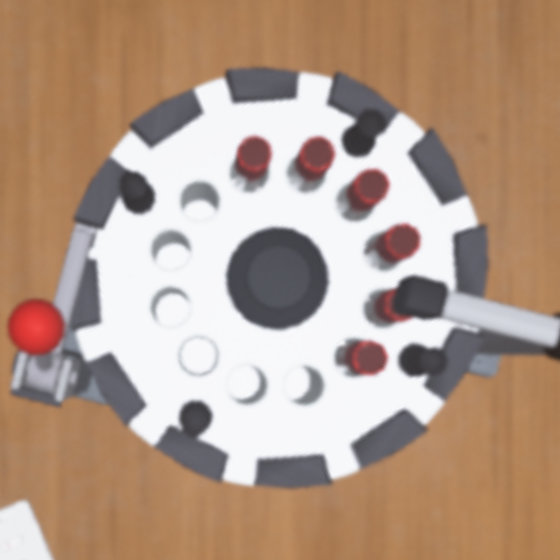

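```bash
python3 - <<'E'
from h import *
np.set_printoptions(precision=4,suppress=True)
w=optics.snapshot("wrist"); s=optics.snapshot("scene"); d=optics.snapshot("side")
b=redball(w,(240,105,275,140))[0]; print(b)
print("ball w",onz(w,b[0],b[1],.160))
cs=redball(s,(115,240,150,280)); cd=redball(d,(360,110,385,140)); print(cs,cd)
print("tri",tri([(w,b[0],b[1]),(s,cs[0][0],cs[0][1]+.8),(d,cd[0][0],cd[0][1]+1)]))
C=lambda x,y:(235+x/3.5,45+y/3.5)
A=np.array([.5485,.1895])
for n,p,z in [("post",(266,474),.125),("postnose",(306,140),.125),("far",(653,192),.125),("col",(606,532),.125),("hub",(450,338),.092),("noseend",(222,172),.1),("clevis",(88,347),.118)]:
    q=onz(w,*C(*p),z); print(n,q,np.degrees(np.arctan2(*(q[:2]-A)[::-1])),np.hypot(*(q[:2]-A)))
print(state()["tool_pos"])
E
```

```text
(np.float64(259.2307692307692), np.float64(121.94017094017094), np.int32(351))
ball w [0.5218 0.2995 0.16  ]
[(np.float64(133.54166666666666), np.float64(261.53333333333336), np.int32(120))] [(np.float64(370.7083333333333), np.float64(123.70833333333333), np.int32(24))]
tri [0.5219 0.2996 0.1613]
post [0.482  0.2277 0.125 ] 150.1315777131984 0.07668190127735561
postnose [0.587  0.2559 0.125 ] 59.89183588308705 0.07671127944738011
far [0.6164 0.1466 0.125 ] -32.25215339793078 0.08031571169713952
col [0.5066 0.118  0.125 ] -120.37519117295939 0.08285861770551681
hub [0.5472 0.1866 0.092 ] -113.93945067296488 0.003120165879302456
noseend [0.5709 0.2796 0.1   ] 76.07234250418269 0.09287022487646247
clevis [0.4995 0.2971 0.118 ] 114.50417049850608 0.11822147848713119
[0.4504 0.1982 0.3348]
```

```bash
python3 -m crank '[{"delta_pos":[0.028,0.024,0],"yaw":-8.5,"hand":1},{"delta_pos":[0.028,0.024,0],"yaw":-8.5,"hand":1},{"delta_pos":[0.028,0.024,0],"yaw":-8.5,"hand":1},{"delta_pos":[0.028,0.024,0],"yaw":-8.5,"hand":1},{"delta_pos":[0,0,0],"yaw":0,"hand":1}]'; python3 -m crank '[{"delta_pos":[0,0,0],"yaw":0,"hand":1}]'
```

```text
time: 3.2
tool_pos: [0.5677, 0.2869, 0.3373]
tcp_rot: [-1.918, 2.481, -0.029]
force: [-0.7, -0.3, -0.5]
width: 0.0008
time: 3.32
tool_pos: [0.5678, 0.2852, 0.3378]
tcp_rot: [-1.917, 2.482, -0.029]
force: [-0.1, 0.6, 0.1]
width: 0.0006
```

```bash
python3 -m crank '[{"delta_pos":[-0.006,0.006,-0.05],"yaw":0,"hand":1},{"delta_pos":[0,0,-0.05],"yaw":0,"hand":1},{"delta_pos":[0,0,-0.03],"yaw":0,"hand":1},{"delta_pos":[0,0,-0.02],"yaw":0,"hand":1},{"delta_pos":[0,0,0],"yaw":0,"hand":1}]'
python3 - <<'E'
from h import *
w=optics.snapshot("wrist"); cv2.imwrite("pics/w2.png",w["img"][:,:,::-1]); print(state()["tool_pos"])
s=optics.snapshot("scene"); crop(s,(105,200,275,325),4.5,"pics/s2.png")
E
```

```text
time: 3.95
tool_pos: [0.5605, 0.2851, 0.1896]
tcp_rot: [-1.909, 2.478, -0.034]
force: [0.6, -1.1, 0.5]
width: 0.0003
[0.56137863 0.28552949 0.19123395]
```

View pics/w2.png

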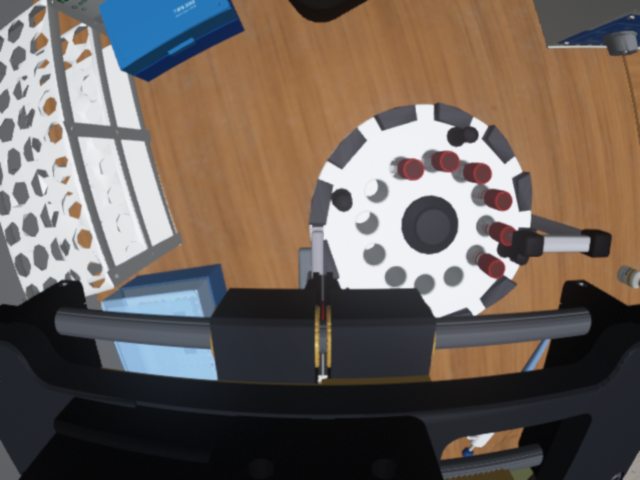

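View pics/s2.png

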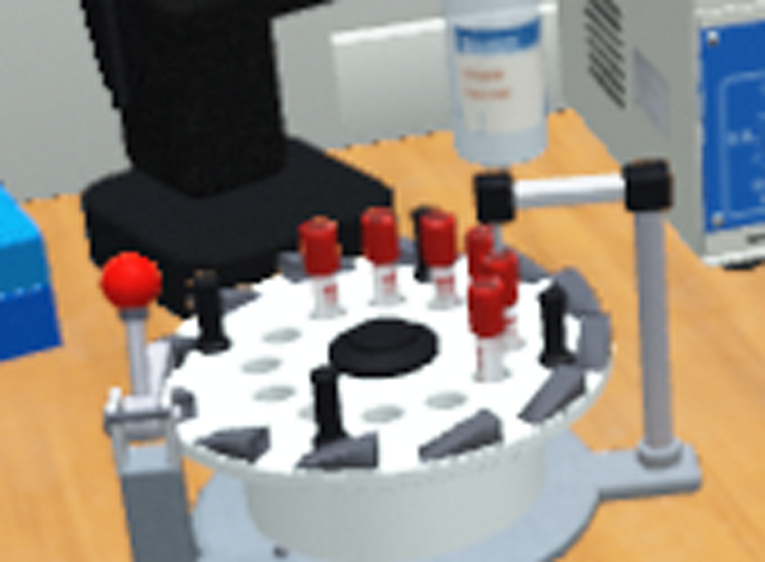

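```bash
python3 - <<'E'
from h import *
s=optics.snapshot("scene"); cv2.imwrite("pics/s3.png",s["img"][:,:,::-1]); print(proj(s,np.array([.56,.2855,.19])), s["world_to_cam"])
d=optics.snapshot("side"); cv2.imwrite("pics/d3.png",d["img"][:,:,::-1]);print(proj(d,np.array([.56,.2855,.19])))
E
```

```text
(np.float64(136.0101044642053), np.float64(239.70926226938727)) [[-0.47454484 -0.87987114  0.02517894  0.14102542]
 [ 0.38542287 -0.18198478  0.90461635 -0.32381692]
 [-0.79136364  0.43898556  0.4254824  -0.73872254]
 [ 0.          0.          0.          1.        ]]
(np.float64(382.8824900713762), np.float64(124.59176529784395))
```

View pics/s3.png

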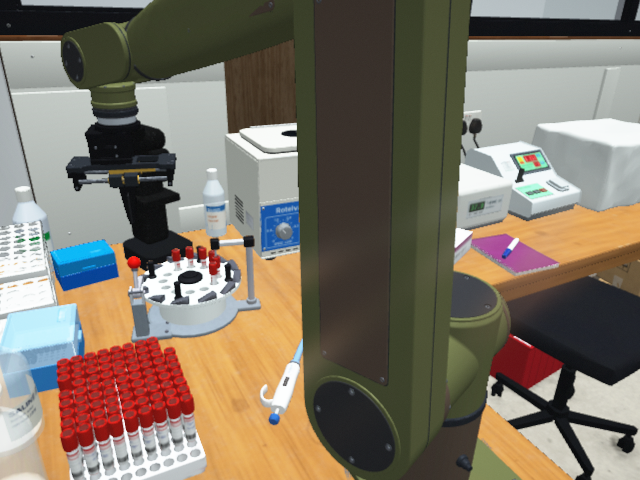

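View pics/d3.png

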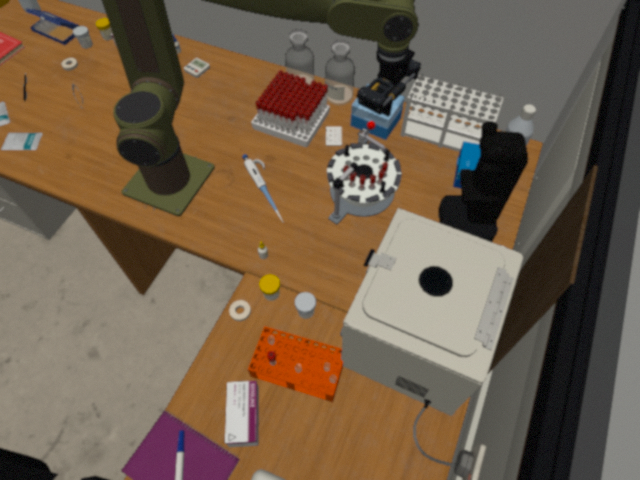

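```bash
python3 - <<'E'
from h import *
s=optics.snapshot("scene"); crop(s,(55,120,205,270),4,"pics/s4.png")
d=optics.snapshot("side"); crop(d,(340,60,430,160),6,"pics/d4.png"); print(state()['tool_pos'])
w=optics.snapshot("wrist"); print(wproj(w,state()['tool_pos']))
E
```

```text
[0.56253484 0.28664265 0.19286483]
(np.float64(321.34357147249074), np.float64(271.97936149963897))
```

View pics/s4.png

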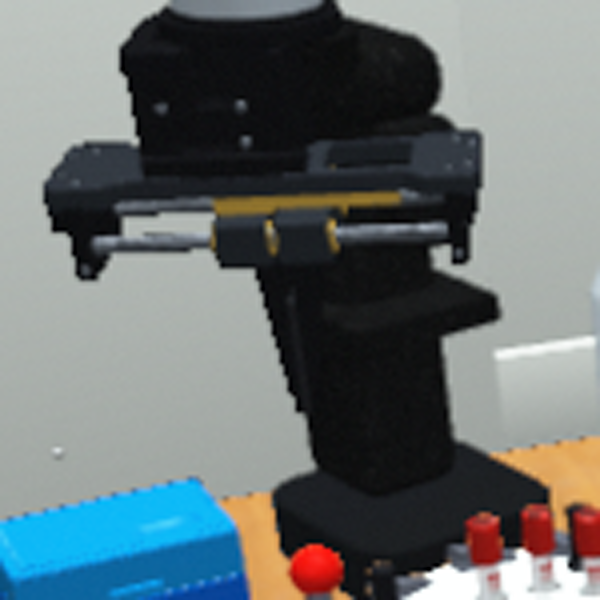

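View pics/d4.png

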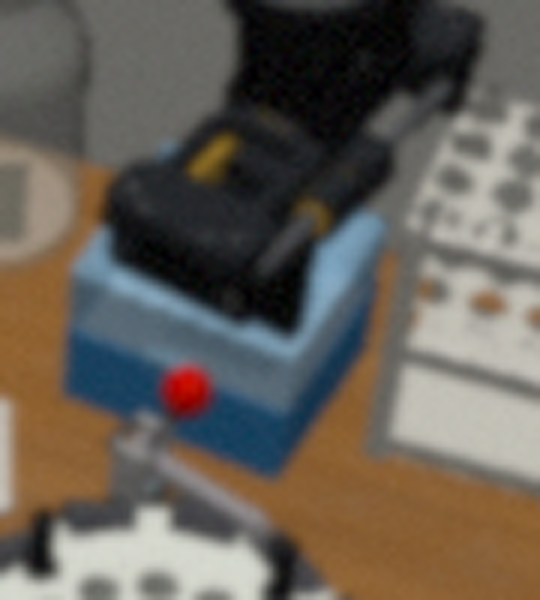

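```bash
python3 - <<'E'
from h import *
s=optics.snapshot("scene"); d=optics.snapshot("side"); w=optics.snapshot("wrist")
print(tri([(s,130,223),(d,389,114)]))
W=w["world_to_cam"]; print("cam",-W[:3,:3].T@W[:3,3], state()['tool_pos'],state()['tcp_rot'],state()['joints'])
crop(w,(200,200,440,380),3.3,"pics/w4.png")
im=np.clip(s["img"].astype(float)*4,0,255).astype(np.uint8); s2=dict(s,img=im); crop(s2,(95,160,175,260),6,"pics/s5.png")
b=redball(w,(300,230,345,330)); print(b)
# check wrist vs others on a tube-top/ post
for p in [(.522,.2996,.161),(.5872,.258,.125),(.548,.19,.092)]: print(wproj(w,np.array(p)),proj(s,np.array(p)),proj(d,np.array(p)))
E
```

```text
[0.5696746  0.29230392 0.22399414]
cam [0.62316948 0.26958793 0.40022878] [0.5618611  0.28646202 0.19149561] [-1.90737882  2.4748222  -0.03523016] [ 0.39550284  0.0596647   1.69749227 -0.01782135  1.36237485  2.22733782]
[]
(np.float64(317.88294037357565), np.float64(316.3926917320028)) (np.float64(133.79063959382677), np.float64(262.49572844556394)) (np.float64(370.73950999476733), np.float64(124.72586873296896))
(np.float64(349.8818734260752), np.float64(204.93310233894442)) (np.float64(151.9805756153339), np.float64(261.06432514236974)) (np.float64(386.32352300376397), np.float64(150.9498549250194))
(np.float64(433.4402994821801), np.float64(225.255951008056)) (np.float64(191.2784825974642), np.float64(276.4775471885382)) (np.float64(363.416298826256), np.float64(171.68311185593552))
```

View pics/w4.png

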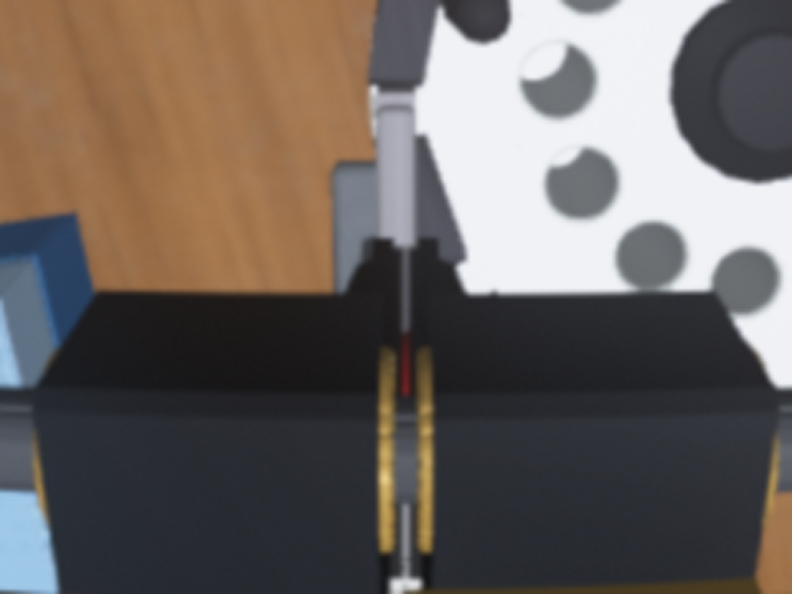

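View pics/s5.png

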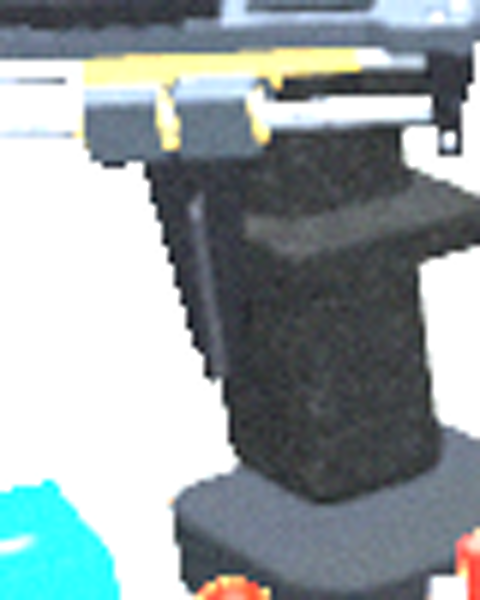

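```bash
python3 - <<'E'
from h import *
s=optics.snapshot("scene"); d=optics.snapshot("side"); w=optics.snapshot("wrist")
t=state()["tool_pos"]; print(t)
for dz in [0,.01,.02,.03,.04]:
    p=t+[0,0,dz]; print(dz,wproj(w,p),proj(s,p),proj(d,p))
i=cv2.imread("pics/scene0.png"); p=np.array([.242,-.6025,.1774]); print(proj(s,p),proj(d,p))
x=np.array([.371,-.928,0])*.0475
for q in (p+x,p-x): print(proj(s,q),proj(d,q))
cv2.imwrite("pics/s6.png",cv2.resize(np.clip(i[90:240,520:640].astype(int)*2,0,255).astype(np.uint8),None,fx=4,fy=4))
E
```

```text
[0.56166174 0.28634567 0.19102354]
0 (np.float64(321.2546516906161), np.float64(271.8849665229149)) (np.float64(135.333869414075), np.float64(238.9852872940952)) (np.float64(383.6081106506761), np.float64(124.28743753906427))
0.01 (np.float64(321.2051691059531), np.float64(277.09165092434864)) (np.float64(134.62424925069146), np.float64(234.27764154804595)) (np.float64(383.98625618798724), np.float64(121.6031330376408))
0.02 (np.float64(321.1510922535477), np.float64(282.7967590610367)) (np.float64(133.90838899435568), np.float64(229.5285988003927)) (np.float64(384.3692380759761), np.float64(118.88449720974742))
0.03 (np.float64(321.09178051115015), np.float64(289.0723379545502)) (np.float64(133.1862059725545), np.float64(224.737610598704)) (np.float64(384.75714969467117), np.float64(116.13086718776724))
0.04 (np.float64(321.0264756843538), np.float64(296.0042740820998)) (np.float64(132.45761604590348), np.float64(219.9041187592686)) (np.float64(385.1500868436429), np.float64(113.34156292872103))
(np.float64(578.9890378701416), np.float64(228.0866312504366)) (np.float64(83.95998647004834), np.float64(376.5838247506298))
(np.float64(584.9803827931655), np.float64(222.14021705418972)) (np.float64(77.22136954883453), np.float64(400.2952231772081))
(np.float64(572.630290086313), np.float64(234.397693053406)) (np.float64(90.3808929930853), np.float64(353.990364607755))
```

View pics/s6.png

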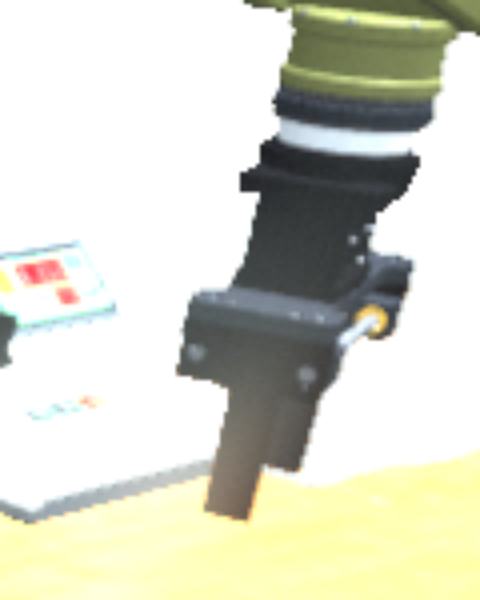

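```bash
python3 -m crank '[{"delta_pos":[0,0.004,-0.02],"yaw":0,"hand":1},{"delta_pos":[0,0.002,-0.014],"yaw":0,"hand":1},{"delta_pos":[0,0,0],"yaw":0,"hand":1}]'; python3 -m crank '[{"delta_pos":[-0.015,0.003,0],"yaw":0,"hand":1},{"delta_pos":[-0.015,0.003,0],"yaw":0,"hand":1},{"delta_pos":[0,0,0],"yaw":0,"hand":1}]'
python3 - <<'E'
from h import *
s=optics.snapshot("scene"); crop(s,(85,170,205,290),5,"pics/s7.png"); d=optics.snapshot("side"); crop(d,(340,80,430,170),6,"pics/d7.png")
print(state()["tool_pos"])
E
```

```text
time: 4.97
tool_pos: [0.5607, 0.2925, 0.1531]
tcp_rot: [-1.909, 2.477, -0.034]
force: [-0.1, -0.5, 0.8]
width: 0.0007
time: 5.35
tool_pos: [0.5283, 0.2991, 0.1532]
tcp_rot: [-1.91, 2.477, -0.034]
force: [0.6, 0.3, 0.5]
width: 0.0006
[0.529336   0.2989459  0.15340548]
```

View pics/s7.png

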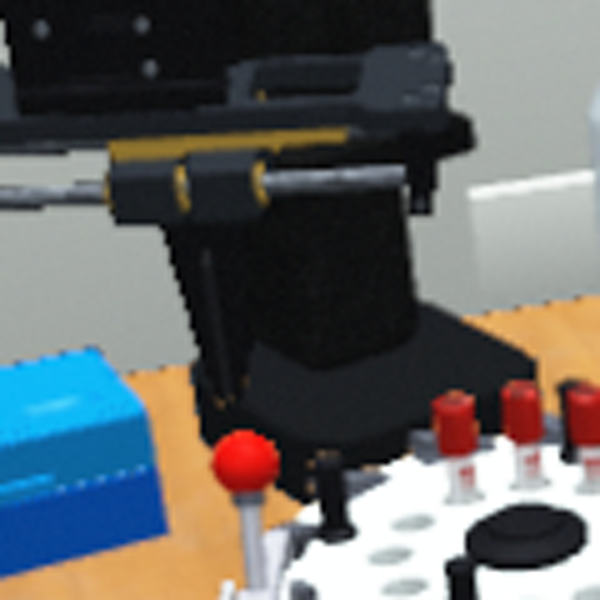

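View pics/d7.png

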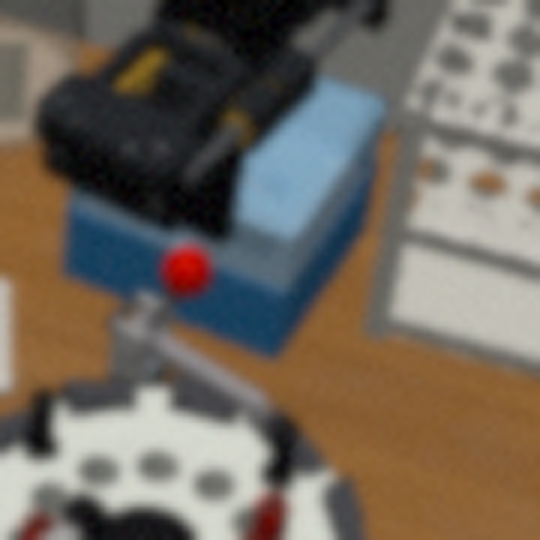

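```bash
python3 - <<'E'
from h import *
s=optics.snapshot("scene"); d=optics.snapshot("side"); w=optics.snapshot("wrist")
p=tri([(s,130.6,250.4),(d,374.2,118)]); print(p,proj(s,p),proj(d,p)); t=state()["tool_pos"]; print(t)
for dz in (0.02,.025,.03,.035): print(dz,proj(s,t+[0,0,dz]),proj(d,t+[0,0,dz]))
im=np.clip(s["img"].astype(float)*4,0,255).astype(np.uint8); crop(dict(s,img=im),(115,210,165,270),10,"pics/s8.png")
im=np.clip(w["img"].astype(float)*3,0,255).astype(np.uint8); crop(dict(w,img=im),(260,220,380,310),6,"pics/w8.png")
for a,b in [(.01,.012),(.01,-.012),(.01,0)]:
  for dz in (0,.03):
    th=np.radians(-14.6); f=np.array([np.cos(th),np.sin(th),0]); l=np.array([-np.sin(th),np.cos(th),0])
    print(a,b,dz,wproj(w,t+a*f+b*l+[0,0,dz]))
E
```

```text
[0.5281721  0.3022727  0.18509897] (np.float64(129.96707064191668), np.float64(250.01361227078021)) (np.float64(373.89523649372916), np.float64(118.39759891257545))
[0.52980428 0.2986375  0.15302254]
0.02 (np.float64(132.74507665570522), np.float64(255.0577818581485)) (np.float64(373.60990243031836), np.float64(122.64463509048221))
0.025 (np.float64(132.37670961743564), np.float64(252.6883837285858)) (np.float64(373.76349086187827), np.float64(121.3291180582711))
0.03 (np.float64(132.00669104707598), np.float64(250.30836266961197)) (np.float64(373.9180351159937), np.float64(120.00541420600611))
0.035 (np.float64(131.63500981298574), np.float64(247.91764708066074)) (np.float64(374.0735441430303), np.float64(118.67344687193408))
0.01 0.012 0 (np.float64(300.54017807782304), np.float64(255.24743129469982))
0.01 0.012 0.03 (np.float64(297.2404795126037), np.float64(270.2354024667524))
0.01 -0.012 0 (np.float64(341.93388407884396), np.float64(255.09807284452145))
0.01 -0.012 0.03 (np.float64(345.0661913795845), np.float64(270.0661405840422))
0.01 0 0 (np.float64(321.23428419310557), np.float64(255.18478554388673))
0.01 0 0.03 (np.float64(321.1491699486249), np.float64(270.1875126377708))
```

View pics/s8.png

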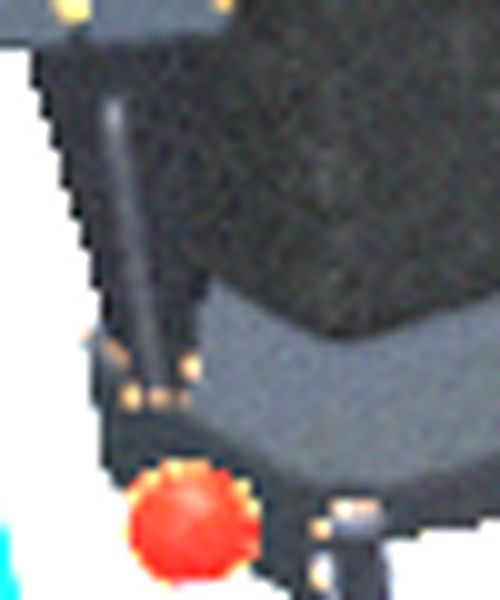

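View pics/w8.png

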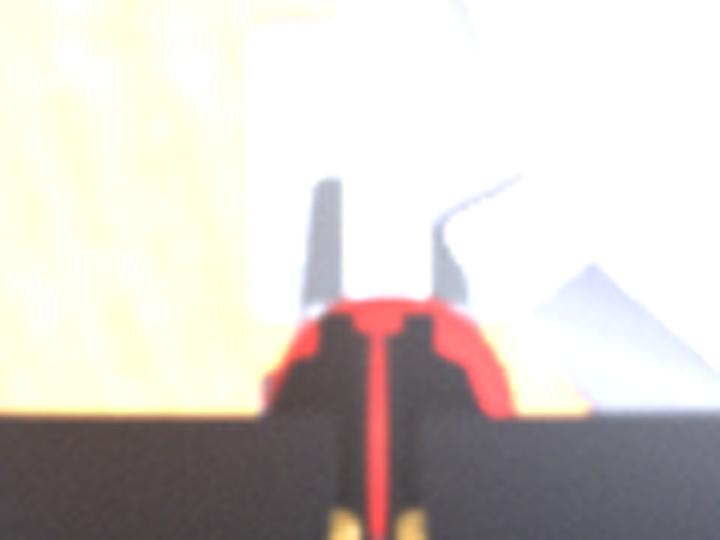

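The ball was not touched, and the pictures show the real fingertip about 30 mm above the reported TCP, with xy correct. I'll back off, go 30 mm lower and push.

```bash
python3 -m crank '[{"delta_pos":[0.016,-0.0035,0],"yaw":0,"hand":1},{"delta_pos":[0.016,-0.0035,0],"yaw":0,"hand":1},{"delta_pos":[0,0,-0.015],"yaw":0,"hand":1},{"delta_pos":[0,0,-0.015],"yaw":0,"hand":1},{"delta_pos":[0,0,0],"yaw":0,"hand":1}]'; python3 -m crank '[{"delta_pos":[-0.012,0.0025,0],"yaw":0,"hand":1},{"delta_pos":[-0.012,0.0025,0],"yaw":0,"hand":1},{"delta_pos":[0,0,0],"yaw":0,"hand":1}]'
python3 - <<'E'
from h import *
s=optics.snapshot("scene"); crop(s,(85,190,205,310),5,"pics/s9.png")
w=optics.snapshot("wrist"); crop(w,(200,200,440,380),3.3,"pics/w9.png")
print(state()["tool_pos"], redball(s,(100,240,150,280)))
E
```

```text
time: 6.22
tool_pos: [0.5647, 0.2901, 0.1195]
tcp_rot: [-1.907, 2.481, -0.033]
force: [0.1, 0.4, 1.0]
width: 0.0007
time: 6.6
tool_pos: [0.5386, 0.2958, 0.1198]
tcp_rot: [-1.908, 2.48, -0.033]
force: [-0.4, 0.0, -0.2]
width: 0.0002
[0.53939108 0.29559544 0.11988869] [(np.float64(133.04504504504504), np.float64(261.93693693693695), np.int32(111))]
```

View pics/s9.png

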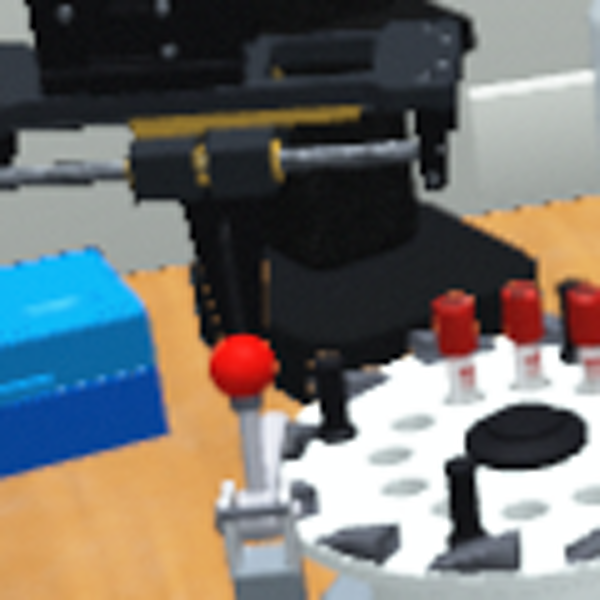

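View pics/w9.png

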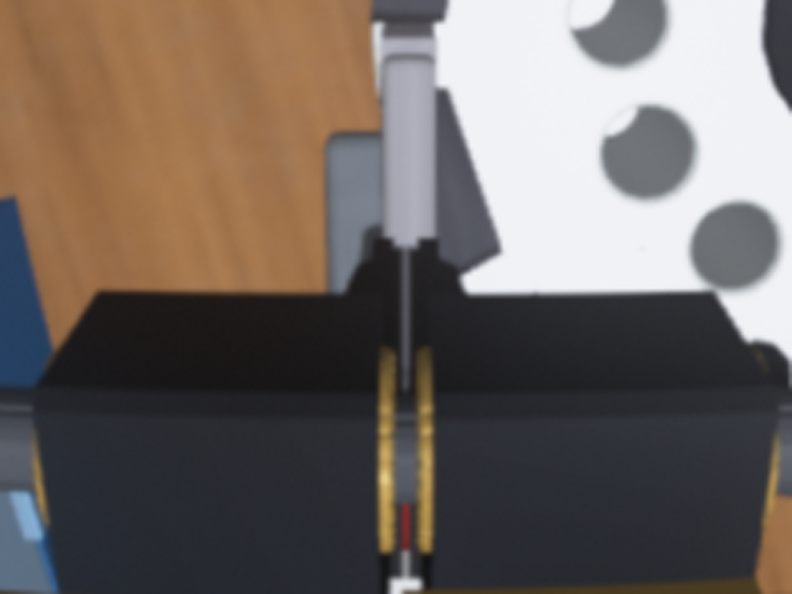

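```bash
python3 -m crank '[{"delta_pos":[-0.008,0.0017,0],"yaw":0,"hand":1},{"delta_pos":[-0.008,0.0017,0],"yaw":0,"hand":1},{"delta_pos":[-0.008,0.0017,0],"yaw":0,"hand":1},{"delta_pos":[-0.008,0.0017,0],"yaw":0,"hand":1}]'
python3 - <<'E'
from h import *
s=optics.snapshot("scene"); crop(s,(85,190,205,310),5,"pics/s10.png")
print(state()["tool_pos"], redball(s,(90,240,150,290)))
E
```

```text
time: 7.2
tool_pos: [0.506, 0.3029, 0.1206]
tcp_rot: [-1.906, 2.48, -0.034]
force: [1.0, -0.6, 0.3]
width: -0.0003
[0.50512381 0.3030788  0.12049672] [(np.float64(130.9310344827586), np.float64(271.38793103448273), np.int32(116))]
```

View pics/s10.png

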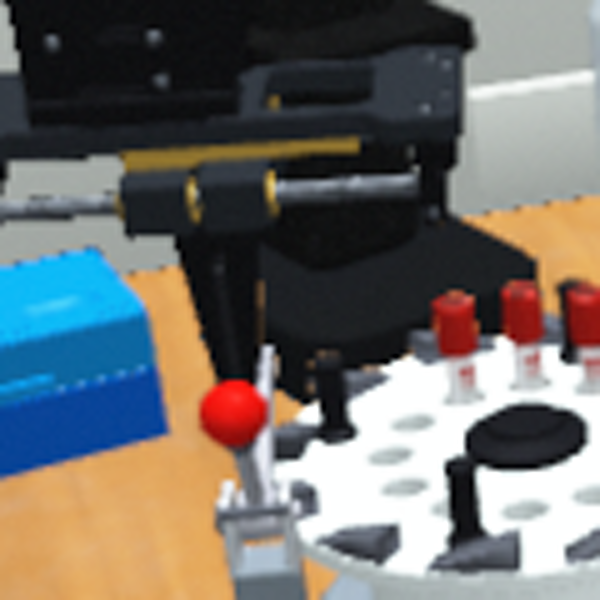

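```bash
python3 -m crank '[{"delta_pos":[-0.008,0.0017,0],"yaw":0,"hand":1},{"delta_pos":[-0.006,0.0012,0],"yaw":0,"hand":1},{"delta_pos":[0,0,0],"yaw":0,"hand":1},{"delta_pos":[0,0,0],"yaw":0,"hand":1},{"delta_pos":[0,0,0],"yaw":0,"hand":1}]'
python3 - <<'E'
from h import *
s=optics.snapshot("scene"); crop(s,(85,190,205,310),5,"pics/s11.png")
d=optics.snapshot("side")
a=redball(s,(90,240,150,290)); b=redball(d,(340,100,390,140))
print(state()["tool_pos"],a,b)
if b: print(tri([(s,*a[0][:2]),(d,*b[0][:2])]))
E
```

```text
time: 7.88
tool_pos: [0.4931, 0.3057, 0.121]
tcp_rot: [-1.903, 2.475, -0.042]
force: [0.9, -0.0, -0.1]
width: 0.0006
[0.49313748 0.30570274 0.1210126 ] [(np.float64(130.97435897435898), np.float64(277.7948717948718), np.int32(117))] []
```

View pics/s11.png

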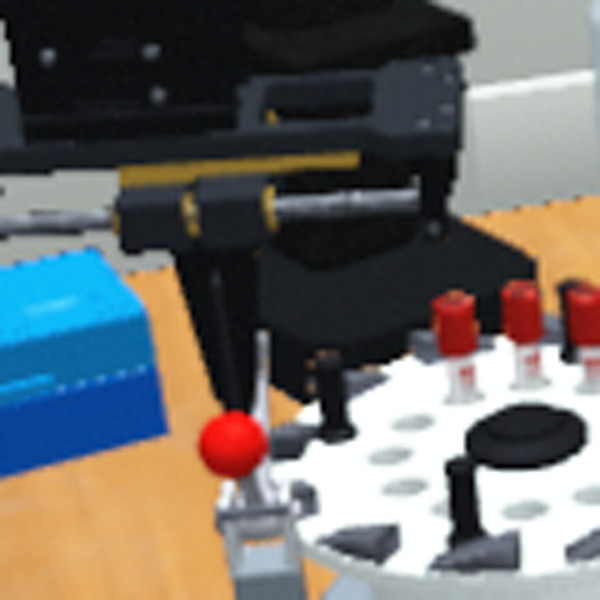

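```bash
python3 -m crank '[{"delta_pos":[0.012,-0.0025,0.02],"yaw":0,"hand":1},{"delta_pos":[0,0,0.04],"yaw":0,"hand":1},{"delta_pos":[0,-0.03,0.04],"yaw":0,"hand":1},{"delta_pos":[0,-0.04,0],"yaw":0,"hand":1},{"delta_pos":[0,0,0],"yaw":0,"hand":1}]'
python3 - <<'E'
from h import *
s=optics.snapshot("scene"); crop(s,(85,190,205,310),5,"pics/s12.png")
d=optics.snapshot("side")
a=redball(s,(90,240,150,290)); b=redball(d,(340,100,390,140))
p=np.array([.4704,.3102,.154])
print(state()["tool_pos"],a,b,proj(s,p),proj(d,p))
if b: print(tri([(s,*a[0][:2]),(d,*b[0][:2])]))
E
```

```text
time: 8.6
tool_pos: [0.5016, 0.232, 0.2223]
tcp_rot: [-1.91, 2.479, -0.035]
force: [-0.2, 0.6, 0.1]
width: 0.0002
[0.50177366 0.2336326  0.22241649] [(np.float64(130.87719298245614), np.float64(278.0175438596491), np.int32(114))] [(np.float64(355.3333333333333), np.float64(116.875), np.int32(24))] (np.float64(133.0314084867788), np.float64(278.832159266628)) (np.float64(354.8060324169012), np.float64(118.68766404052363))
[0.47004204 0.31393003 0.15700199]
```

View pics/s12.png

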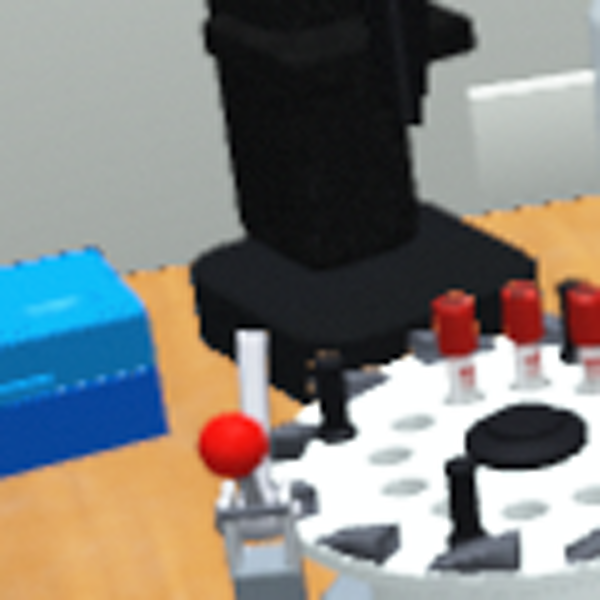

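The pawl is lying tipped back, with the ball triangulated at (.470,.312,.157). Next I go to the clockwise side of the post.

```bash
python3 -m crank '[{"delta_pos":[-0.010,0.020,-0.03],"yaw":0,"hand":1},{"delta_pos":[0,0,-0.04],"yaw":0,"hand":1},{"delta_pos":[0,0,-0.03],"yaw":0,"hand":1},{"delta_pos":[0,0,-0.015],"yaw":0,"hand":1},{"delta_pos":[0,0,0],"yaw":0,"hand":1}]'
python3 - <<'E'
from h import *
w=optics.snapshot("wrist");crop(w,(200,150,440,330),3.3,"pics/w13.png")
s=optics.snapshot("scene"); crop(s,(105,210,225,330),5,"pics/s13.png")
d=optics.snapshot("side"); crop(d,(320,90,410,190),6,"pics/d13.png")
print(state()["tool_pos"])
E
```

```text
time: 9.32
tool_pos: [0.4892, 0.2586, 0.1029]
tcp_rot: [-1.919, 2.474, -0.029]
force: [-0.4, 0.1, -0.0]
width: 0.0005
[0.49116621 0.25890743 0.10574193]
```

View pics/w13.png

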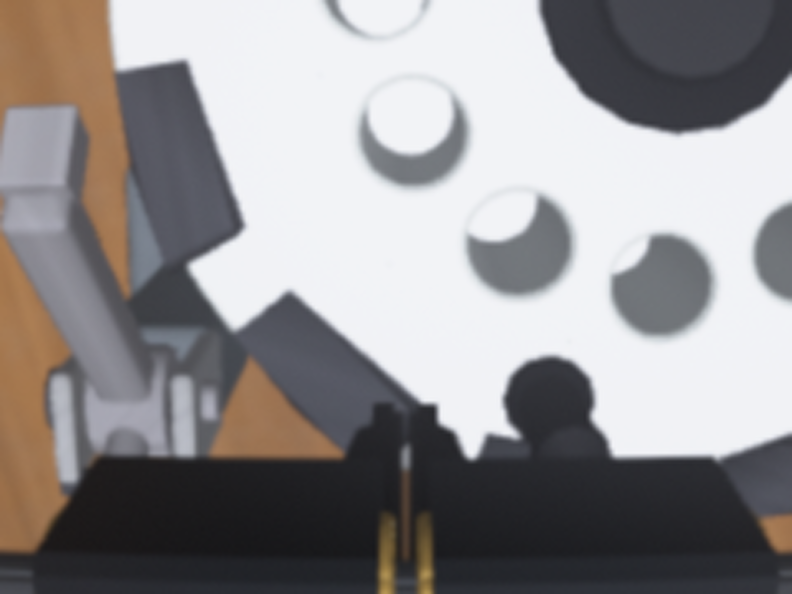

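View pics/s13.png

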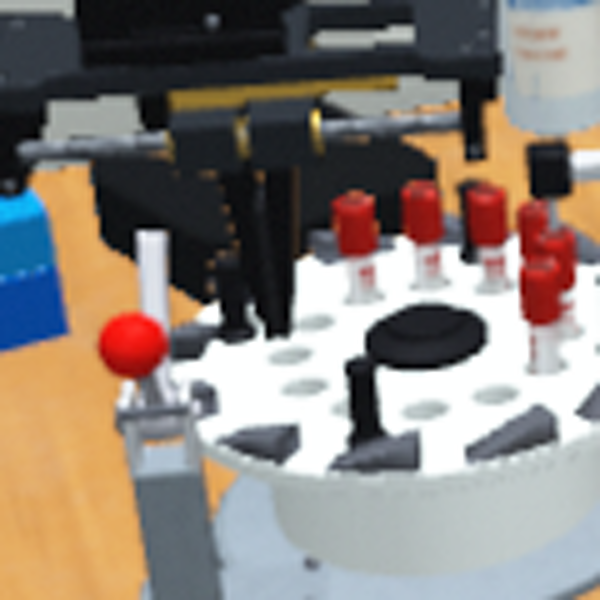

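View pics/d13.png

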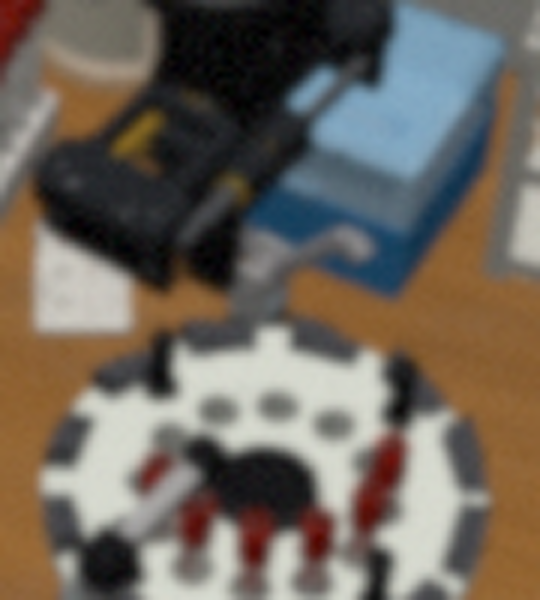

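```bash
python3 - <<'E'
from h import *
s=optics.snapshot("scene");w=optics.snapshot("wrist");t=state()["tool_pos"];print(t)
for dz in (0.01,.02,.03,.04,.05):print(dz,proj(s,t+[0,0,dz]),wproj(w,t+[.0097,-.0025,dz]))
for z in(.12,.13,.14,.15,.16): print(z,onz(s,161.2,277,z),onz(w,323,272.7,z)-[.0097,-.0025,0])
C=(200+550/3.3,150+393/3.3); print("post",onz(w,*C,.125))
E
```

```text
[0.49143509 0.2588315  0.10615654]
0.01 (np.float64(162.01380558694234), np.float64(285.6838903397834)) (np.float64(321.23536614033765), np.float64(259.82051660971393))
0.02 (np.float64(161.41379105288522), np.float64(281.12607749631616)) (np.float64(321.15709809481086), np.float64(264.8021561890728))
0.03 (np.float64(160.80843600223787), np.float64(276.5276971770236)) (np.float64(321.0708847331916), np.float64(270.2981863354711))
0.04 (np.float64(160.1976688152028), np.float64(271.8882053456946)) (np.float64(320.97549625415064), np.float64(276.3897918237934))
0.05 (np.float64(159.58141658560774), np.float64(267.2070481945984)) (np.float64(320.86944700035065), np.float64(283.1754501156788))
0.12 [0.51971997 0.25403906 0.12      ] [0.4851288  0.25944602 0.12      ]
0.13 [0.50085285 0.25683844 0.13      ] [0.48812822 0.25868067 0.13      ]
0.14 [0.48198573 0.25963782 0.14      ] [0.49112765 0.25791531 0.14      ]
0.15 [0.46311861 0.2624372  0.15      ] [0.49412707 0.25714995 0.15      ]
0.16 [0.44425149 0.26523658 0.16      ] [0.49712649 0.2563846  0.16      ]
post [0.49240836 0.23349741 0.125     ]
```

```bash
python3 -m crank '[{"delta_pos":[0,0,-0.015],"yaw":0,"hand":1},{"delta_pos":[0,0,-0.010],"yaw":0,"hand":1},{"delta_pos":[0,0,0],"yaw":0,"hand":1}]'; python3 -m crank '[{"delta_pos":[-0.003,-0.008,0],"yaw":0,"hand":1},{"delta_pos":[-0.003,-0.008,0],"yaw":0,"hand":1},{"delta_pos":[-0.004,-0.006,0],"yaw":0,"hand":1},{"delta_pos":[-0.004,-0.006,0],"yaw":0,"hand":1},{"delta_pos":[0,0,0],"yaw":0,"hand":1}]'
python3 - <<'E'
from h import *
w=optics.snapshot("wrist");crop(w,(200,130,440,310),3.3,"pics/w14.png")
s=optics.snapshot("scene"); crop(s,(105,210,225,330),5,"pics/s14.png")
print(state()["tool_pos"])
E
```

```text
time: 9.95
tool_pos: [0.4922, 0.2589, 0.0808]
tcp_rot: [-1.912, 2.469, -0.033]
force: [0.7, -0.6, -0.5]
width: 0.0002
time: 10.58
tool_pos: [0.4779, 0.2292, 0.0815]
tcp_rot: [-1.91, 2.467, -0.033]
force: [-0.4, 0.7, 0.2]
width: 0.0005
[0.4781275  0.22952337 0.08154624]
```

View pics/w14.png

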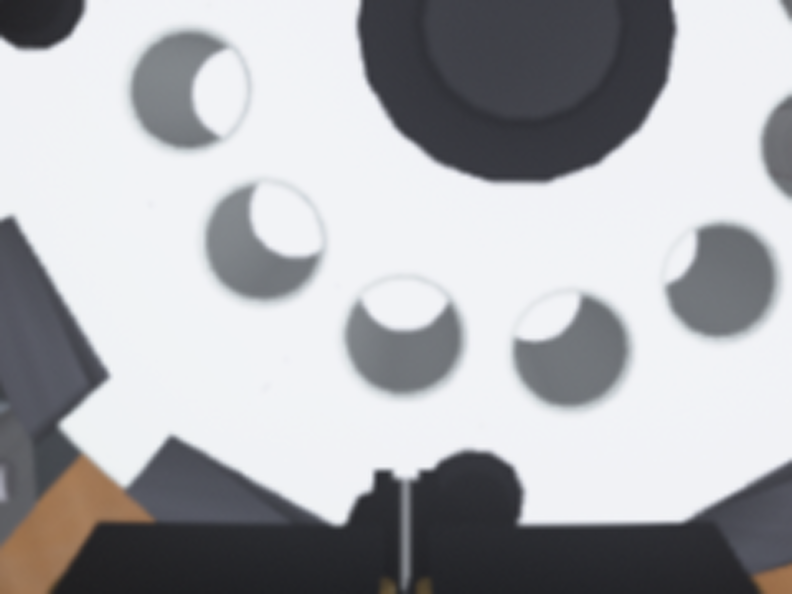

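View pics/s14.png

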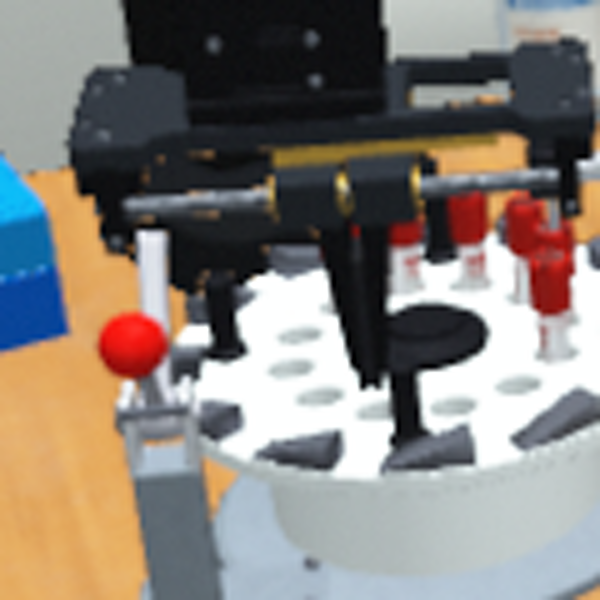

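```bash
cat >> h.py <<'E'
from scipy.optimize import least_squares
def fitholes(pts,r=.055):
    # pts ordered consecutively CCW; fit centre+angle of first
    pts=np.array(pts)
    k=np.arange(len(pts))*np.pi/6
    f=lambda q:(np.c_[q[0]+r*np.cos(q[2]+k),q[1]+r*np.sin(q[2]+k)]-pts).ravel()
    a0=np.arctan2(*(pts[0]-[.548,.19])[::-1])
    q=least_squares(f,[.548,.19,a0]); return q.x[:2],np.degrees(q.x[2]),np.sqrt(np.mean(q.fun**2))
E
python3 - <<'E'
from h import *
# initial, from td1
T=lambda x,y:(.547+.14-y*.0005,.19+.14-x*.0005)
print("init",fitholes([T(*p) for p in [(200,200),(171,250),(172,307),(199,356),(247,384),(304,385)]]))
w=optics.snapshot("wrist"); t=state()["tool_pos"]; print(t)
crop(w,(200,130,440,310),3.3,"pics/w15.png")
C=lambda x,y:(200+x/3.3,130+y/3.3)
print("now",fitholes([onz(w,*C(*p),.088)[:2] for p in [(190,89),(265,240),(404,335),(571,349),(720,280)]]))
s=optics.snapshot("scene"); q=onz(s,186,281.5,.125); print(q,np.degrees(np.arctan2(q[1]-.19,q[0]-.548)))
E
```

```text
init (array([0.54762146, 0.19143257]), np.float64(44.52694460244782), np.float64(0.000309943077103626))
[0.47819711 0.22966877 0.08148761]
now (array([0.54776542, 0.1916838 ]), np.float64(85.8637070923259), np.float64(0.00023877413038031142))
[0.47192474 0.21701618 0.125     ] 160.44880717075492
```

```bash
python3 -m crank '[{"delta_pos":[-0.0022,-0.004,0],"yaw":0,"hand":1},{"delta_pos":[-0.002,-0.0042,0],"yaw":0,"hand":1},{"delta_pos":[-0.0017,-0.0045,0],"yaw":0,"hand":1},{"delta_pos":[-0.0014,-0.0047,0],"yaw":0,"hand":1},{"delta_pos":[0,0,0],"yaw":0,"hand":1}]'
python3 - <<'E'
from h import *
w=optics.snapshot("wrist");crop(w,(200,130,440,310),3.3,"pics/w16.png")
print(state()["tool_pos"])
E
```

```text
time: 11.4
tool_pos: [0.4714, 0.212, 0.0819]
tcp_rot: [-1.909, 2.464, -0.033]
force: [0.5, 0.9, 0.2]
width: 0.0008
[0.47139126 0.21205897 0.0818378 ]
```

View pics/w16.png

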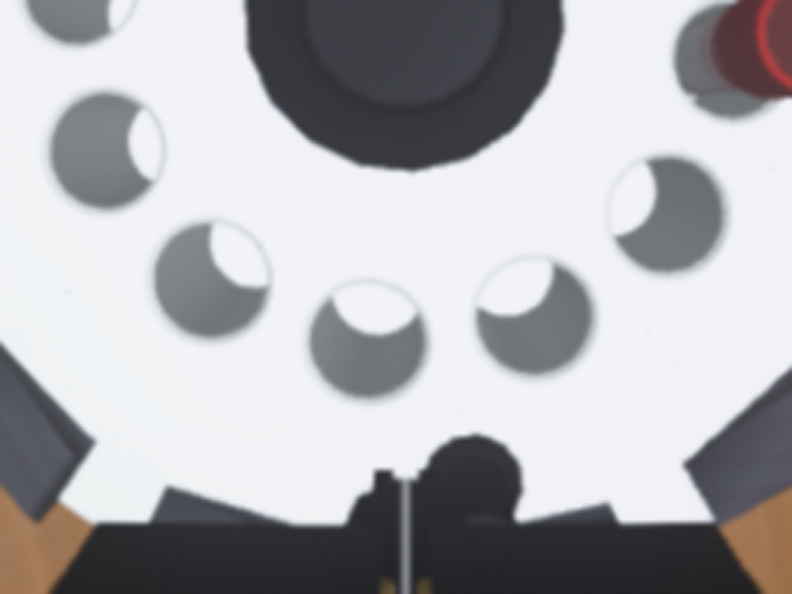

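```bash
python3 - <<'E'
from h import *
w=optics.snapshot("wrist"); t=state()["tool_pos"]; print(t)
C=lambda x,y:(200+x/3.3,130+y/3.3)
c,a,r=fitholes([onz(w,*C(*p),.088)[:2] for p in [(107,150),(212,279),(368,339),(535,316),(667,214)]])
print(c,a,r,"rot",np.radians(a%30-14.53),"finger",np.degrees(np.arctan2(t[1]-.1917,t[0]-.5477)),np.hypot(t[1]-.1917,t[0]-.5477))
E
```

```text
[0.47135093 0.21214672 0.08177155]
[0.54753117 0.19136167] 98.9421259023831 0.0002189319300756893 rot -0.09752680119032198 finger 165.00766717418878 0.0790395362480985
```

```bash
python3 -m crank '[{"delta_pos":[-0.0008,-0.003,0],"yaw":0,"hand":1},{"delta_pos":[-0.0006,-0.003,0],"yaw":0,"hand":1},{"delta_pos":[0,0,0],"yaw":0,"hand":1}]'
python3 - <<'E'
from h import *
w=optics.snapshot("wrist");crop(w,(200,130,440,310),3.3,"pics/w17.png")
print(state()["tool_pos"])
E
```

```text
time: 11.88
tool_pos: [0.4702, 0.2061, 0.0819]
tcp_rot: [-1.91, 2.463, -0.033]
force: [-0.0, 1.2, 0.5]
width: 0.0007
[0.47013454 0.20613949 0.08185314]
```

View pics/w17.png

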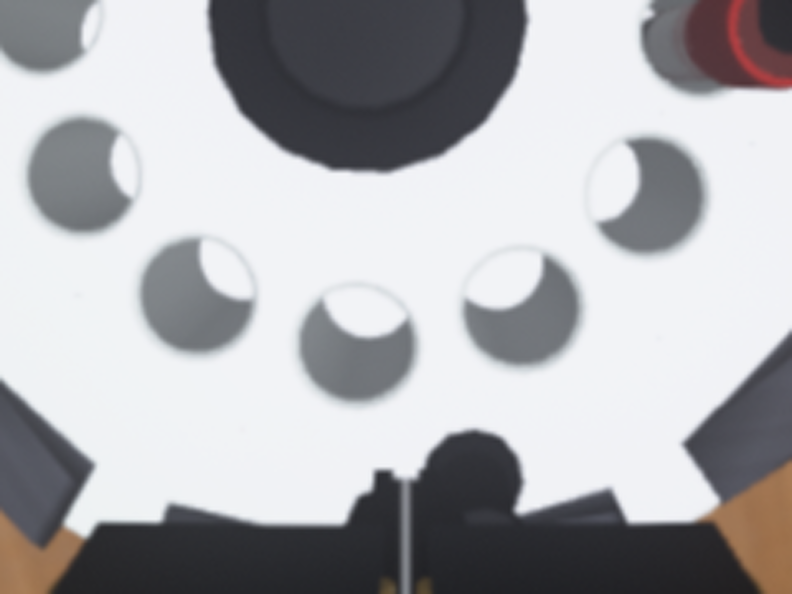

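```bash
python3 - <<'E'
from h import *
w=optics.snapshot("wrist"); t=state()["tool_pos"]; print(t)
C=lambda x,y:(200+x/3.3,130+y/3.3)
c,a,r=fitholes([onz(w,*C(*p),.088)[:2] for p in [(84,175),(198,295),(358,343),(522,306),(647,195)]])
print(c,a,r,"rot",np.radians(a%30-14.53+30))
E
```

```text
[0.47009264 0.20618451 0.0818213 ]
[0.54748775 0.19134243] 103.42683060595773 0.00021875466226752992 rot 0.5043448374650306
```

```bash
python3 - <<'E'
from h import *
np.set_printoptions(precision=3,suppress=True)
d=optics.snapshot("side");s=optics.snapshot("scene"); cv2.imwrite("pics/d18.png",d["img"][:,:,::-1])
print("bottle base R",onz(d,340,95,0),"top at z .2/.15",onz(d,341,47,.2),onz(d,341,47,.15))
print("bottle base L",onz(d,300,85,0),onz(d,299,37,.15))
print("rack corner",onz(d,328,97,.1),onz(d,322,80,.12),"scene",onz(s,178,340,.12))
print("bluebox",onz(d,352,100,.08),onz(d,385,88,.1),onz(s,80,310,.1))
E
```

```text
bottle base R [0.333 0.54  0.   ] top at z .2/.15 [0.336 0.526 0.2  ] [0.312 0.587 0.15 ]
bottle base L [0.189 0.53  0.   ] [0.169 0.579 0.15 ]
rack corner [0.343 0.414 0.1  ] [0.305 0.456 0.12 ] scene [0.298 0.274 0.12 ]
bluebox [0.408 0.452 0.08 ] [0.49  0.521 0.1  ] [0.495 0.405 0.1  ]
```

```bash
python3 -m crank '[{"delta_pos":[0.004,0.012,0],"yaw":0,"hand":1},{"delta_pos":[0,0,0.03],"yaw":0,"hand":1},{"delta_pos":[0,0,0.04],"yaw":0,"hand":1},{"delta_pos":[0,0,0.05],"yaw":0,"hand":1},{"delta_pos":[0,0,0.03],"yaw":0,"hand":1}]'
python3 - <<'E'
from h import *
w=optics.snapshot("wrist"); cv2.imwrite("pics/w18.png",w["img"][:,:,::-1])
print(state()["tool_pos"])
E
```

```text
time: 12.7
tool_pos: [0.4708, 0.2199, 0.2312]
tcp_rot: [-1.918, 2.471, -0.027]
force: [0.3, 0.4, 0.2]
width: 0.0007
[0.47248185 0.22048839 0.23531229]
```

View pics/w18.png

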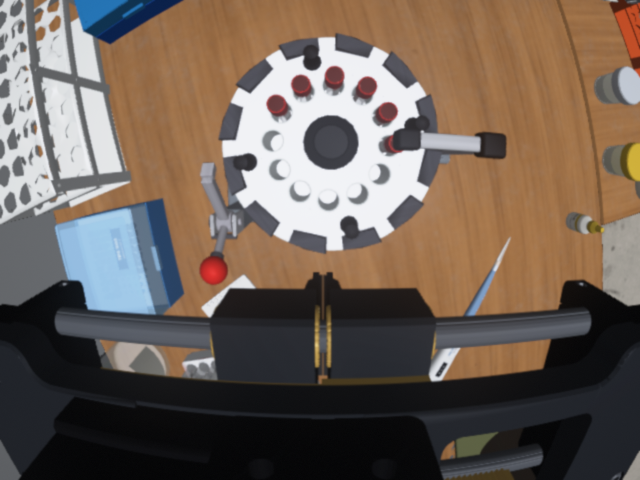

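```bash
python3 -m crank '[{"delta_pos":[-0.02,0.033,0],"yaw":0,"hand":1},{"delta_pos":[-0.02,0.033,0],"yaw":0,"hand":1},{"delta_pos":[0,0.033,0],"yaw":0,"hand":1},{"delta_pos":[0,0,-0.03],"yaw":0,"hand":1},{"delta_pos":[0,0,0],"yaw":0,"hand":1}]'
python3 - <<'E'
from h import *
w=optics.snapshot("wrist"); d=optics.snapshot("side"); s=optics.snapshot("scene")
a=redball(s,(90,240,150,290)); b=redball(d,(340,100,390,140)); c=redball(w,(200,150,420,280)); print(a,b,c)
print(state()["tool_pos"])
if b and c: print(tri([(s,*a[0][:2]),(d,*b[0][:2]),(w,*c[0][:2])]))
if c: print(onz(w,*c[0][:2],.154))
E
```

```text
time: 13.38
tool_pos: [0.4314, 0.3252, 0.2046]
tcp_rot: [-1.915, 2.465, -0.03]
force: [0.1, -0.2, -0.4]
width: 0.0007
[(np.float64(130.88983050847457), np.float64(278.16101694915255), np.int32(118))] [(np.float64(355.3333333333333), np.float64(116.875), np.int32(24))] [(np.float64(327.25977653631287), np.float64(194.58938547486034), np.int32(716))]
[0.43384443 0.32574255 0.20920097]
[0.47012294 0.31290097 0.15713918]
[0.4698637  0.31141064 0.154     ]
```

```bash
python3 -m crank '[{"delta_pos":[-0.002,-0.006,-0.035],"yaw":0,"hand":1},{"delta_pos":[0,0,-0.03],"yaw":0,"hand":1},{"delta_pos":[0,0,-0.02],"yaw":0,"hand":1},{"delta_pos":[0,0,0],"yaw":0,"hand":1}]'; python3 - <<'E'
from h import *
s=optics.snapshot("scene"); crop(s,(65,190,205,310),5,"pics/s19.png")
w=optics.snapshot("wrist"); crop(w,(200,130,440,310),3.3,"pics/w19.png")
print(state()["tool_pos"])
E
```

```text
time: 14.02
tool_pos: [0.4358, 0.3205, 0.1286]
tcp_rot: [-1.898, 2.454, -0.034]
force: [-0.4, 0.3, 0.8]
width: 0.0002
[0.43713583 0.32134607 0.1309143 ]
```

View pics/s19.png

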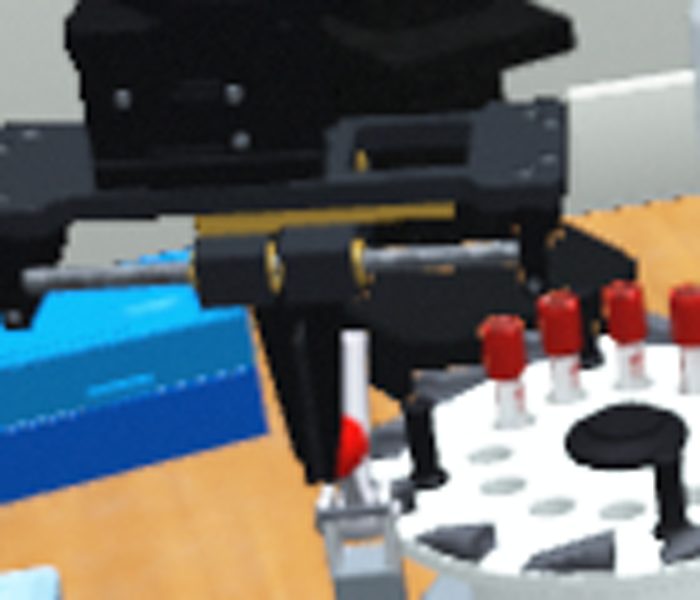

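View pics/w19.png

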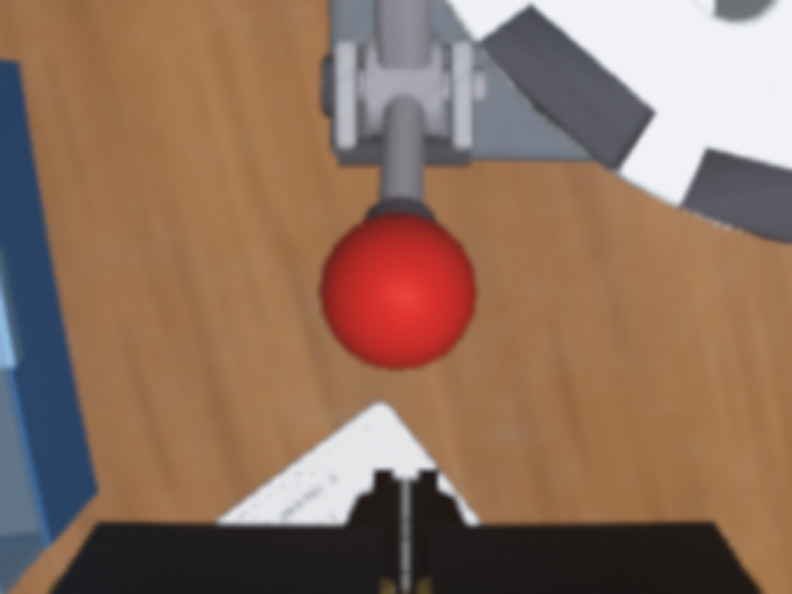

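```bash
python3 -m crank '[{"delta_pos":[0,-0.001,-0.011],"yaw":0,"hand":1},{"delta_pos":[0.01,-0.002,0],"yaw":0,"hand":1},{"delta_pos":[0.008,-0.0017,0],"yaw":0,"hand":1},{"delta_pos":[0.008,-0.0017,0],"yaw":0,"hand":1},{"delta_pos":[0.008,-0.0017,0],"yaw":0,"hand":1}]';python3 -m crank '[{"delta_pos":[0.006,-0.0012,0],"yaw":0,"hand":1},{"delta_pos":[0.006,-0.0012,0],"yaw":0,"hand":1},{"delta_pos":[0.004,-0.0008,0],"yaw":0,"hand":1},{"delta_pos":[0,0,0],"yaw":0,"hand":1},{"delta_pos":[0,0,0],"yaw":0,"hand":1}]'; python3 - <<'E'
from h import *
s=optics.snapshot("scene"); crop(s,(65,190,205,310),5,"pics/s20.png")
w=optics.snapshot("wrist"); crop(w,(200,90,440,310),2.7,"pics/w20.png")
print(state()["tool_pos"])
E
```

```text
time: 14.75
tool_pos: [0.4722, 0.3154, 0.1324]
tcp_rot: [-1.896, 2.45, -0.027]
force: [-3.2, -3.4, 7.4]
width: 0.0005
time: 15.38
tool_pos: [0.4914, 0.3118, 0.1335]
tcp_rot: [-1.893, 2.45, -0.028]
force: [0.5, 0.3, -0.4]
width: 0.0007
[0.4913362  0.31187086 0.13365401]
```

View pics/s20.png

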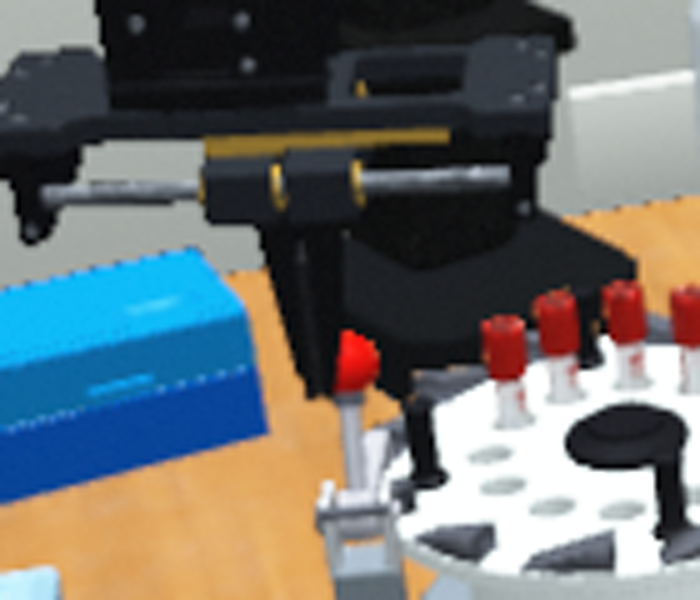

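View pics/w20.png

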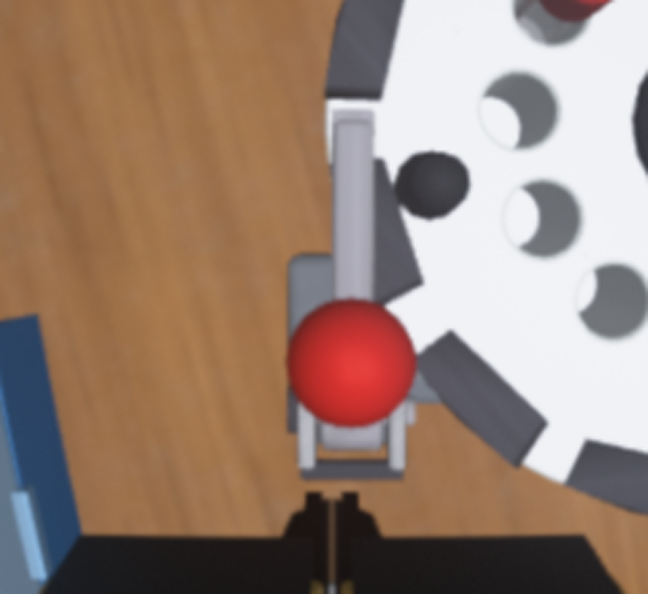

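```bash
python3 -m crank '[{"delta_pos":[-0.02,0.004,0],"yaw":0,"hand":1},{"delta_pos":[-0.01,0,0.04],"yaw":0,"hand":1},{"delta_pos":[0,-0.02,0.05],"yaw":0,"hand":1},{"delta_pos":[0,-0.05,0.03],"yaw":0,"hand":1},{"delta_pos":[0,-0.03,0.02],"yaw":0,"hand":1}]'; python3 -m crank '[{"delta_pos":[-0.01,-0.01,0.01],"yaw":0,"hand":1},{"delta_pos":[0,0,0],"yaw":0,"hand":1},{"delta_pos":[0,0,0],"yaw":0,"hand":1},{"delta_pos":[0,0,0],"yaw":0,"hand":1}]'; python3 - <<'E'
from h import *
s=optics.snapshot("scene"); crop(s,(105,220,265,340),5,"pics/s21.png")
w=optics.snapshot("wrist"); crop(w,(200,20,460,260),2.5,"pics/w21.png"); topdown(w,.547,.19,.088,.14,"pics/td21.png")
d=optics.snapshot("side"); cv2.imwrite("pics/d21.png",d["img"][:,:,::-1])
a=redball(s,(90,240,150,290)); b=redball(d,(340,100,390,140))
print(state()["tool_pos"],a,b); print(tri([(s,a[0][0],a[0][1]+.8),(d,b[0][0],b[0][1]+1)]))
E
```

```text
time: 16.1
tool_pos: [0.4517, 0.2154, 0.2732]
tcp_rot: [-1.907, 2.449, -0.024]
force: [-0.1, 0.3, -0.4]
width: 0.0004
time: 16.6
tool_pos: [0.4392, 0.2056, 0.2846]
tcp_rot: [-1.904, 2.447, -0.025]
force: [0.1, -0.6, -0.5]
width: 0.0004
[0.43940801 0.20546842 0.28466578] [(np.float64(133.55737704918033), np.float64(261.62295081967216), np.int32(122))] [(np.float64(370.6), np.float64(123.76), np.int32(25))]
[0.52177967 0.29973211 0.16106762]
```

View pics/s21.png

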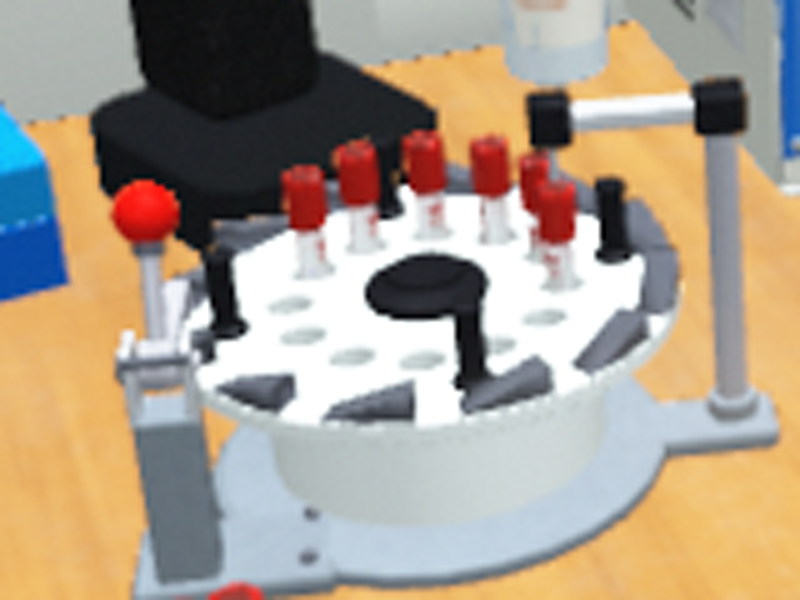

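View pics/td21.png

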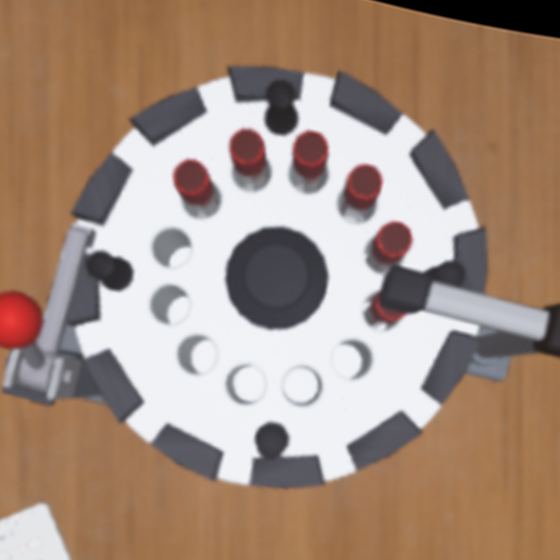

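View pics/w21.png

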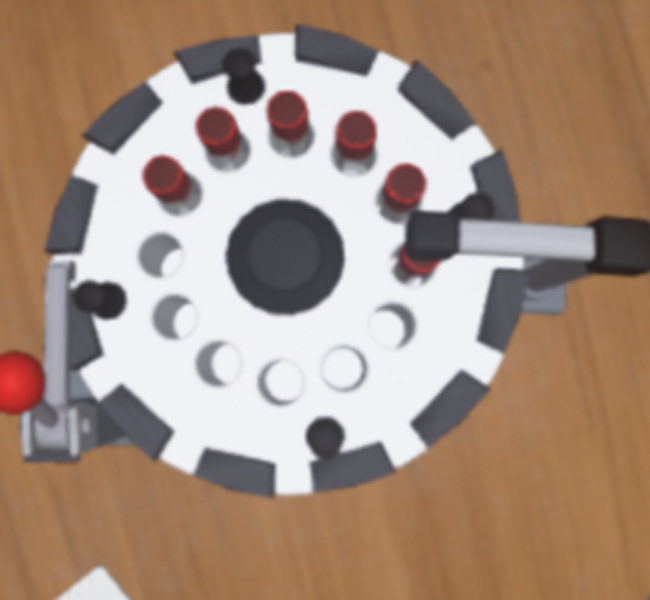

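View pics/d21.png

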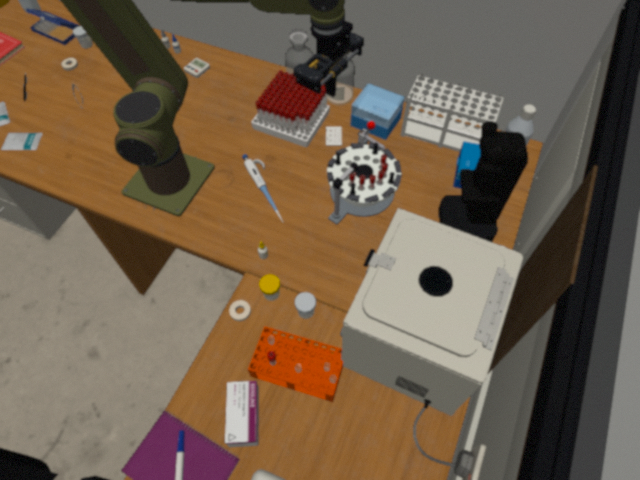

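```bash
python3 - <<'E'
from h import *
from plant import order
T=lambda x,y:(.547+.14-y*.0005,.19+.14-x*.0005)
c,a,r=fitholes([T(*p) for p in [(173,248),(171,305),(198,355),(246,384),(301,386),(351,359)]])
print(c,a,r,np.radians(a%30-14.53+30), state()["force"])
order.hand_in()
E
```

```text
[0.5473468  0.19133006] 73.18744718521312 0.0004266092348853286 0.5001668085983502 [ 0.75114532 -0.67680444 -0.56314985]
the job is handed in; nothing more can be done
```

The job is done and handed in. I tipped the ball back with the closed fingertips, pushed the front-left post counter-clockwise one notch, then tipped the ball forward so the pawl dropped into that notch.

**Last checks:**
- **Pawl:** the ball was back within about 0.2 px of its starting spot in both fixed views, so the pawl is at its starting tilt. The pictures show the nose a few mm short of the tooth face.
- **Carousel:** the holes give a turn of 0.50 rad, with an earlier fit giving 0.504.
- **Surroundings:** the tubes, cups, bottle, tape and carton looked untouched in the last pictures, by eye only. The arm stood clear of everything.
- **Time and forces:** about 16.8 s on the clock, and the largest tool force I saw was about 9 N, while pushing the ball forward.

**One disagreement:** the reported TCP lay about 30 mm below where the cameras showed the fingertips. My first pass therefore went over the ball without touching it, and I lowered every later move to match. On the forward push the tool also rode about 13 mm higher than I had set, but the ball still went over.

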